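# Clamp the square on the blank for marking out

## Robot

A 6-joint arm with a two-finger parallel gripper is mounted at the origin on a cart in front of the work surface, level with it; the furniture and walls round the work are solid. World frame = base frame: x ahead of the robot, y to its left, z up, the work surface at z = 0. Lengths are in m, angles in rad, forces in N, time in s.
With the tool pointing down it reaches from about 0.35 to 0.975 m from the base axis. Payload 4.9 kg.
Tool frame: the origin (TCP) lies between the finger pads; the fingertips stand 22 mm ahead of it and the grasp point (between the pads) lies 3 mm ahead of it; z points along the fingers, y is the line along which they close (so a half turn about z gives the same grasp; the last joint's range is limited). The gripper opens to 85 mm and grips with 20 to 120 N. Pads are 22 mm wide; open, the fingers measure 114 mm over their backs; the gripper's body (76 mm by 85 mm) begins 54 mm behind the grasp point. The pads swing forward as they close: fully open they stand 13 mm farther back than shut.
Start: joints at [-1.257, 0.053, 1.613, -0, 1.476, -0.119], TCP at [0.262, -0.567, 0.253] pointing down, gripper open.
Joint ranges: [-3.01, 3.01], [-1.01, 2.22], [0.06, 2.58], [-1.02, 4.17], [0.09, 2.62], [-3.14, 3.14]. Speed limits (rad/s): [2.57, 2.57, 3.14, 3.14, 3.14, 3.14].

## Interface

Orientations are given as a unit quaternion [w, x, y, z].
In Python, from plant import state, grab_frame, get_calibration, job_done, recognise, regions_of gives the robot as it stands.
- The arm moves only by the tool apply_moves, never from a script. Its argument "targets" is a list of rows, each an object with "translation": the shift along the tool's x, y, z normalised to -1 to 1, where 1 is 100 mm, a list of three; "twist": the turn about the tool's z normalised to -1 to 1, where 1 is 0.1 rad; "hand": the opening, from 0 (shut) to 1 (fully open). A call has 1 to 8 rows; each row shifts and turns the commanded pose from where the row before left it, along the tool's axes as they then stand; what a row does not reach is not made up. A row lasts 1/10 s, in which the tool goes at most 50 mm and 8.59 degrees, less where a joint would pass 70% of its speed; a pose out of reach is approached as far as the arm can. A call with a number of a shift or a turn outside -1 to 1 is refused whole. A call with a gripper value outside its range is refused whole. The fingers move at their own pace and stop on an object; the grip force is fixed at half the most. Time passes only in rows, so rows that do not move let the fingers close. It gives the time, the measured TCP pose, the force, the opening and the grip force at its end, in the units of the state.
- state(): the state, without advancing time (a new reading comes with each control period).
- grab_frame(name): name is "side" or "top"; returns the picture (420x560x3 uint8, red, green, blue); there is no depth.
- get_calibration(name): a dict with "camera_matrix" (3x3 intrinsics, pixels), "pose" (4x4, takes a point from camera to world coordinates). Camera axes: x right, y up, looking along -z (the intrinsics and any distortion apply to the point x, -y, -z); pixel columns grow to the right and rows downward; lengths in m; the calibration is good to about 2 mm. A picture is of the moment at which its call begins. get_calibration takes no time and is no camera call.
- job_done(): hands the job in; it is judged then, once.
Trained networks look in the newest picture that a camera, given by its name, has taken for a name from the list of things; names that differ only in an ending like _2 or _b are one class to them, and where a whole thing is asked for, a point or a joint stands for the part that bears it (a point fixed in the world has none). Each returns a list of dicts, best first, with "score" (0 to 1); they miss things now and then, are a little off and sometimes report something else, mostly with a low value. They report only what shows in the picture. A call takes as long as a camera call.
- recognise(camera, query): "point" ([x, y, z] in m, in world coordinates, good to about 4 mm: the middle of the surface that is visible of it).
- regions_of(camera, query): "pixels" (420x560 bool, what is visible of it).
The state is a dict: "time": time; "joint_pos": joint angles; "joint_vel": joint speeds; "joint_efforts": joint torques, N m; "tool_pos": TCP position; "tool_rot": TCP orientation; "contact_force": force on the tool from outside, world axes, zero at the start; "ft_torque": the same for the moment, N m; "gripper_width": opening from 0.0 (shut) to 1.0 (fully open); "grasp_force": force on a finger pad.
Only numpy, scipy, OpenCV 4.12 (cv2) and the standard library are available. Lean on these libraries where they do the work, as an engineer would, in place of code of your own. Each camera call takes 0.05 s, during which the arm holds its last target. There are 200 camera calls.

## Task

Get the small lever press ready for scribing a line on the aluminium blank in it. While the safety catch still keeps the lever up, lay the try square flat on the press bed with its thick stock flush against the blank's front edge and its blade lying across the blank under the press foot (the blank staying against the back stop), and let go of it. Then flip the catch open, take hold of the ball knob and pull the lever all the way down so that the foot presses the blade onto the blank; the lever springs back, so keep hold of the knob and finish while still holding it down. Leave the other things on the bench where they are.

Things in the scene. Friction and masses are not known exactly. Their poses are not given: they have to be found in the camera images.
- lever_press: Small grey C-frame lever press, fixed. Origin: on the bench under the base; z up, -x out of the open front, +x to the column. Base x -140 to 120, y -80 to 80 mm; steel bed x -135 to 45, top z = 20; back stop bar, face x = 40, 14 mm high; head x -5 to 117, y -23 to 23, z 105 to 157. Ram on x = 18, y = 0. Lever plane y = 62.
- blank: Loose aluminium plate 100 (x) x 120 (y) x 5.5 mm, 0.18 kg, lying on the press bed up to 3 mm short of the back stop, two 9 mm holes near its rear corners. Origin: centre of its underside. Axes about parallel to those of the press; the front edge is the face x = -50 mm.
- blank_edge (a point): Middle of the blank's front edge (x = -50 mm of the blank, half its thickness up).
- try_square: Steel try square lying flat, 75 x 121 x 14 mm, 0.26 kg. Origin: underside, middle of the outline. Thick stock: x -38 to 38, y 34 to 60, z 0 to 14. Thin blade: x 20 to 38, y -61 to 34, z 6 to 8 (0.5 mm over the blank). Laid in the press, its -y axis points along the press's +x (into the throat), its x axis along the press's +y.
- stock_face (a point): Middle of the stock's inner face, the face (square's y = +34 mm) that goes against the blank's edge.
- blade_end (a point): Middle of the free end of the blade (x = +29, y = -61 mm of the square).
- foot_pad: Round rubber-faced foot under the ram, 19 mm wide. Origin: centre of its underside, 48.5 mm above the bench (28.5 above the bed) with the lever up. Goes straight down 25.5 mm per radian of lever, meets a blade on the blank at about 0.8 rad, then presses by a spring (4 N rising to 14 N at the stop).
- catch (a joint): Safety catch on top of the head. 0 = locking (tongue to the press's +y side in front of the lever's horn, thumb tab upright); 1.4 rad = fully open (tab laid over to the press's -y side). Turns about the press's x axis through catch_pivot, stays where left by friction (about 1 N at the tab), frees the lever from about 0.7 rad.
- catch_pivot (a point): Point on the catch's hinge axis, under the middle of the thumb tab (180 mm above the bench, 23 mm above the head's top).
- catch_tab (a point): Centre of the round bead at the end of the thumb tab, 31 mm from catch_pivot. Bead 14 mm long along the press's x axis, 11 mm thick; tab below it 10 x 5 mm.
- press_lever (a joint): Lever: 0 = up (rod 60 degrees above level, leaning to the open front), 1.12 rad = fully down at its stop (4 degrees below level). Turns about the press's y axis through lever_pivot, knob moving to press -x and down. Springs back: 4 N at the knob at 0, 13 N at the stop. While the catch locks, it gives under 0.1 rad at 30 N.
- lever_pivot (a point): Point on the lever's hinge axis in the plane of the rod and knob (x = 55, y = 62, z = 131 mm of the press).
- ball_knob: Black ball knob, 32 mm in diameter, at the end of the 12 mm lever rod, free to spin about the rod. Origin: the ball's centre, 180 mm from lever_pivot; its z axis points along the rod away from the pivot.
- loupe: Black loupe, 37 mm wide, 34 mm high, a bystander; origin: centre of its underside.
- hex_key: Hex key 113 mm long, a bystander.
- marker_pen: Marker pen 135 mm long, a bystander.
- micrometer: Micrometer 115 mm long, a bystander.
- electrode_0: Electrode 38 x 38 x 48 mm on a square steel foot, a bystander.
- electrode_2: Electrode 38 x 38 x 52 mm on a square steel foot, a bystander.

How it is judged:
On the way, in this order (a step that is already met when the one before it is completed fails the run):
1. the square lies on the bed, its stock flush against the blank's front edge and its blade under the foot, let go, with the catch still locking and the lever up (x of stock_face in the frame of blank_edge between -0.002 and 0.002 m and angle between the x axis of try_square and the y axis of blank, either way round below 0.03 rad and x of foot_pad in the frame of try_square between 0.018 and 0.04 m and y of foot_pad in the frame of try_square below -0.02 m and z of try_square in the frame of lever_press below 0.0225 m and angle between try_square's own z axis and vertical below 0.05 rad and contact force between the fingers and try_square below 0.2 N and linear speed of try_square below 0.02 m/s and value of joint catch below 0.3 rad and value of joint press_lever below 0.12 rad), for 0.2 s.
2. the catch is flipped open, with the lever still up (value of joint catch above 0.8 rad and value of joint press_lever below 0.15 rad), for 0.1 s.
3. the lever is pulled down by its knob and the foot presses on the blade (value of joint press_lever above 0.95 rad and contact force between the fingers and ball_knob above 1 N and contact force between foot_pad and try_square above 5 N), for 0.3 s.
At the end, for the whole second after the job is handed in: Knob held, lever over 0.95 rad down and still, catch over 0.75 rad open; foot pressing the blade with over 5 N; square flat on the bed, stock within 2 mm and 1.7 degrees of flush with the blank's front edge; blank flat, within 6 mm of the back stop and 3 degrees of square to it (all of step 3 and value of joint catch above 0.75 rad and x of stock_face in the frame of blank_edge between -0.002 and 0.002 m and angle between the x axis of try_square and the y axis of blank, either way round below 0.03 rad and x of foot_pad in the frame of try_square between 0.018 and 0.04 m and z of try_square in the frame of lever_press below 0.0235 m and angle between try_square's own z axis and vertical below 0.05 rad and x of blank in the frame of lever_press above -0.016 m and z of blank in the frame of lever_press below 0.022 m and angle between the x axis of blank and the x axis of lever_press, either way round below 0.05 rad and linear speed of try_square below 0.01 m/s and velocity of joint press_lever below 0.05 rad/s); the arm keeps its last pose, push and grip.
It fails at once if the lever is forced past the locking catch (value of joint press_lever above 0.3 rad and value of joint catch below 0.4 rad).
It fails at once if a bystander is disturbed (moved over 30 mm) (distance of any of loupe, hex_key, marker_pen, micrometer, electrode_0, electrode_2 from where it was at the start of the episode above 0.03 m).
It also fails if it takes over 72 s, if anything falls off the work surface, if the arm or the gripper's body presses on something with over 40 N, if the wrist force passes 120 N, or if a joint passes its speed limit or range.

## Working session

There is one attempt and no reset: what is moved stays moved. The work goes in short steps, Python scripts to look and compute and a tool call to move; the robot and the scene stay as the last step left them, time stands still between calls to the robot, and variables do not carry over. Pictures are saved under pics/ and viewed, at most 10 in all, crops included, and the job is handed in when it is done.

Besides the shell and the picture viewer there is one more tool, called after "Call:" by a JSON object that holds its "fn" and its "kwargs". apply_moves: Moves the arm, as the interface text tells. Its arguments: {"type":"object","properties":{"targets":{"type":"array"}},"required":["targets"]}

```bash
mkdir -p pics
cat > m.py <<'E'
from plant import *
import numpy as np, cv2
E
python3 - <<'E'
from m import *
for c in ("side","top"):
    f=grab_frame(c); cv2.imwrite(f"pics/{c}0.png",f[:,:,::-1])
    k=get_calibration(c); print(c,np.round(k["camera_matrix"],1).tolist(),np.round(k["pose"],3).tolist())
    for q in ["lever_press","blank","blank_edge","try_square","stock_face","blade_end","foot_pad","catch_pivot","catch_tab","lever_pivot","ball_knob","loupe","hex_key","marker_pen","micrometer","electrode_0"]:
        print(q,[(np.round(r["point"],3).tolist(),round(r["score"],2)) for r in recognise(c,q)[:2]])
s=state();print({k:np.round(v,3).tolist() for k,v in s.items()})
E
```

```text
side [[480.8, 0.0, 288.7], [0.0, 480.8, 201.4], [0.0, 0.0, 1.0]] [[-0.941, 0.141, -0.309, 0.15], [-0.34, -0.382, 0.859, 1.107], [0.003, 0.913, 0.407, 0.699], [0.0, 0.0, 0.0, 1.0]]
lever_press [([0.492, 0.163, 0.064], 0.69), ([0.51, 0.141, 0.185], 0.46)]
blank [([0.497, 0.08, 0.023], 0.83)]
blank_edge [([0.496, 0.078, 0.029], 0.46)]
try_square [([0.505, -0.274, 0.009], 0.5)]
stock_face [([0.508, -0.274, 0.008], 0.48)]
blade_end [([0.508, -0.278, 0.01], 0.6), ([0.402, 0.399, 0.019], 0.51)]
foot_pad [([0.465, 0.399, 0.017], 0.58)]
catch_pivot [([0.497, 0.162, 0.061], 0.56)]
catch_tab [([0.511, 0.144, 0.182], 0.49)]
lever_pivot [([0.495, 0.167, 0.061], 0.6), ([0.498, 0.08, 0.026], 0.43)]
ball_knob [([0.452, 0.07, 0.289], 0.71), ([0.496, 0.079, 0.022], 0.31)]
loupe [([0.4, -0.072, 0.018], 0.69), ([0.497, 0.079, 0.025], 0.57)]
hex_key [([0.571, -0.374, 0.011], 0.63)]
marker_pen [([0.642, -0.272, 0.006], 0.71)]
micrometer [([0.496, 0.163, 0.062], 0.58), ([0.503, -0.275, 0.008], 0.55)]
electrode_0 [([0.402, 0.404, 0.019], 0.92), ([0.467, 0.399, 0.019], 0.84)]
top [[488.1, 0.0, 280.9], [0.0, 
[... 628 characters left out ...]
ball_knob [([0.402, 0.389, 0.025], 0.44)]
loupe [([0.397, -0.087, 0.03], 0.48)]
hex_key [([0.501, 0.098, 0.023], 0.69)]
marker_pen [([0.649, -0.27, 0.016], 0.51), ([0.467, 0.385, 0.021], 0.36)]
micrometer [([0.587, -0.377, 0.012], 0.57)]
electrode_0 [([0.404, 0.388, 0.023], 0.72), ([0.463, 0.387, 0.022], 0.53)]
{'time': 1.7, 'joint_pos': [-1.257, 0.053, 1.613, -0.0, 1.476, -0.119], 'joint_vel': [0.0, -0.0, -0.001, 0.002, -0.0, -0.001], 'joint_efforts': [0.001, -39.367, -37.045, -0.0, 0.001, 0.0], 'tool_pos': [0.262, -0.567, 0.253], 'tool_rot': [-0.0, 0.977, 0.215, -0.0], 'contact_force': [0.231, 0.619, 1.167], 'ft_torque': [-0.015, -0.064, -0.026], 'grasp_force': 0.0, 'gripper_width': 1.001}
```

View pics/side0.png

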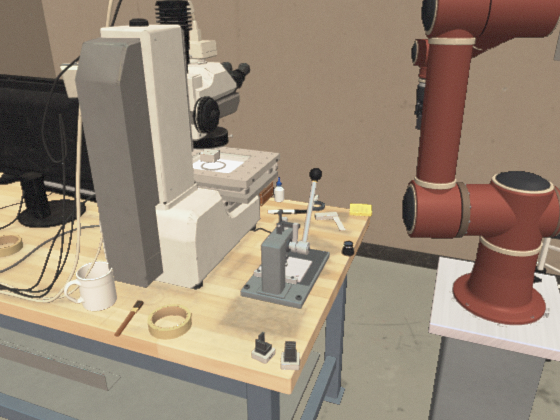

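View pics/top0.png

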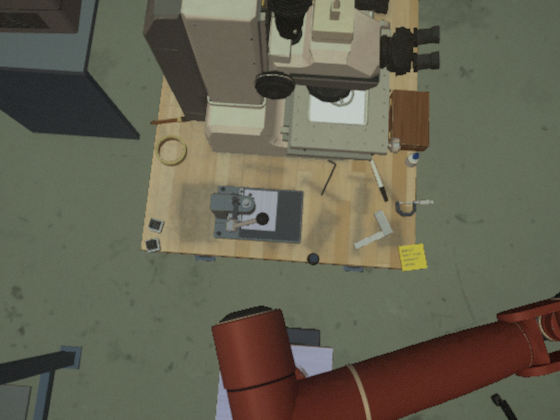

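Run:
```python
import cv2, numpy as np
f=cv2.imread("pics/top0.png")
a=cv2.resize(f[200:260,340:440],None,fx=6,fy=6,interpolation=cv2.INTER_CUBIC)
b=cv2.resize(f[180:246,206:306],None,fx=6,fy=6,interpolation=cv2.INTER_CUBIC)
cv2.imwrite("pics/sq.png",a[:, :]);cv2.imwrite("pics/press.png",b)
f=cv2.imread("pics/side0.png")
cv2.imwrite("pics/pside.png",cv2.resize(f[160:310,230:360],None,fx=4,fy=4,interpolation=cv2.INTER_CUBIC))
```

```text
(no output)
```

View pics/sq.png

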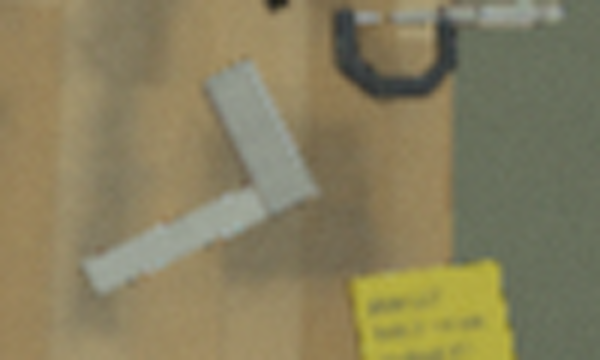

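View pics/press.png

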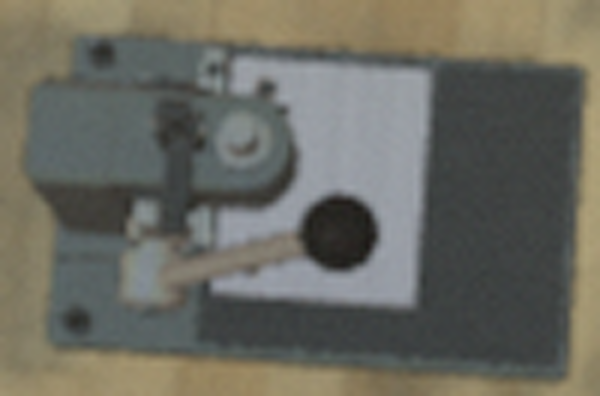

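View pics/pside.png

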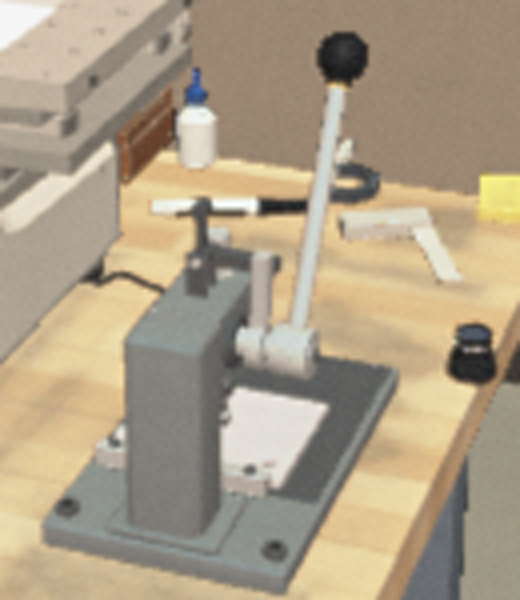

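```bash
cat >> m.py <<'E'
from scipy.optimize import least_squares
from scipy.spatial.transform import Rotation as R
def proj(c,P):
    k=get_calibration(c);T=np.linalg.inv(np.array(k["pose"]))
    p=np.atleast_2d(P)@T[:3,:3].T+T[:3,3]; u=np.c_[p[:,0],-p[:,1],-p[:,2]]@np.array(k["camera_matrix"]).T
    return u[:,:2]/u[:,2:]
def put(v,L):
    L=np.atleast_2d(L);c,s=np.cos(v[2]),np.sin(v[2])
    return np.c_[v[0]+c*L[:,0]-s*L[:,1],v[1]+s*L[:,0]+c*L[:,1],L[:,2]]
def fit(L,px,v0,z0=0):
    L=np.array(L,float)/1000+[0,0,z0]
    r=least_squares(lambda v:(proj("top",put(v,L))-px).ravel(),v0,loss="soft_l1"); 
    return r.x,np.abs(r.fun).max()
def tool():
    s=state();w,x,y,z=s["tool_rot"];return np.array(s["tool_pos"]),R.from_quat([x,y,z,w]).as_matrix()
E
python3 - <<'E'
from m import *
px=lambda L,o:np.array(L)/6.+o
v,e=fit([[-38,60,14],[-38,34,14],[38,60,14],[38,34,14],[20,-61,8],[38,-61,8]],
 px([[250,60],[205,82],[318,190],[268,213],[82,265],[100,295]],[340,200])-[0,0],[.5,-.28,-1.9+0])
print("square",v,e,"stock c",put(v,[0,.047,0]), "tip",put(v,[.029,-.061,0]))
p,e=fit([[-140,-80,18],[-140,80,18],[120,-80,18],[120,80,18]],px([[583,68],[565,375],[78,38],[48,345]],[206,180]),[.55,.09,1.57])
print("press",p,e)
b,e=fit([[-50,-60,25.5],[-50,60,25.5],[50,60,25.5]],px([[432,68],[416,305],[213,292]],[206,180]),[.54,.07,1.57])
print("blank",b,e)
for n,L in dict(knob=[-.035,.062,.287],foot=[.018,0,.0485],kend=[-.1246,.062,.118]).items():print(n,put(p,L), proj("top",put(p,L)),proj("side",put(p,L)))
t,M=tool();print(t,M.round(3).tolist())
ax=lambda v:np.arctan2(M[1,0],M[0,0])
print("tool x yaw",np.arctan2(M[1,0],M[0,0]),"y yaw",np.arctan2(M[1,1],M[0,1]))
np.save("pose.npy",[v,p,b])
E
```

```text
square [ 0.49663478 -0.25197617 -2.63949473] 0.6773222778872992 stock c [[ 0.51925426 -0.29317519  0.        ]] tip [[ 0.44185691 -0.21246181  0.        ]]
press [0.51764559 0.08970773 1.58037995] 0.8742841179078198
blank [0.52934405 0.07777127 1.57752314] 0.06802287856922362
knob [[0.45598385 0.05411516 0.287     ]] [[262.91735357 219.38693797]] [[316.97905126 172.83729872]]
foot [[0.51747308 0.1077069  0.0485    ]] [[249.1019273  211.59157192]] [[285.61208411 263.63110902]]
kend [[ 0.45684253 -0.03548073  0.118     ]] [[297.33124372 231.98147097]] [[324.51582479 219.89344763]]
[ 0.26210767 -0.56737006  0.25329786] [[0.908, 0.419, -0.0], [0.419, -0.908, 0.0], [-0.0, -0.0, -1.0]]
tool x yaw 0.4327741909590786 y yaw -1.1380221363842282
```

Call:
{"fn": "apply_moves", "kwargs": {"targets": [{"translation": [0,0,0],"twist": -0.69,"hand": 0.42},{"translation": [0.393,-0.129,0.1],"twist": 0,"hand": 0.42},{"translation": [0.393,-0.129,0.1],"twist": 0,"hand": 0.42},{"translation": [0.393,-0.129,0.2],"twist": 0,"hand": 0.42},{"translation": [0.393,-0.129,0.2],"twist": 0,"hand": 0.42},{"translation": [0.393,-0.129,0.2],"twist": 0,"hand": 0.42},{"translation": [0.393,-0.129,0.2],"twist": 0,"hand": 0.42},{"translation": [0.393,-0.129,0.2],"twist": 0,"hand": 0.42}]}}

```text
time: 2.5
tool_pos: [0.4609, -0.3546, 0.1329]
tool_rot: [0.0, 0.969, 0.248, 0.0]
contact_force: [0.3, -0.7, -1.1]
gripper_width: 0.421
grasp_force: 0.0
```

Call:
{"fn": "apply_moves", "kwargs": {"targets": [{"translation": [0.393,-0.129,0.2],"twist": 0,"hand": 0.42},{"translation": [0.393,-0.129,0.2],"twist": 0,"hand": 0.42},{"translation": [0,0,0],"twist": 0,"hand": 0.42},{"translation": [0,0,0],"twist": 0,"hand": 0.42}]}}

```text
time: 2.9
tool_pos: [0.5165, -0.2946, 0.0927]
tool_rot: [-0.0, 0.968, 0.249, -0.001]
contact_force: [-0.2, -0.4, 0.1]
gripper_width: 0.419
grasp_force: 0.0
```

```bash
cat >> m.py <<'E'
def goto(target,yaw_y):
    "shift in tool axes (after twist) and twist, rad, needed to reach target with tool y at yaw_y"
    t,M=tool();y=np.arctan2(M[1,1],M[0,1]);tw=-((yaw_y-y+np.pi)%(2*np.pi)-np.pi)
    M2=R.from_euler("z",-tw).as_matrix()@M
    s=state()
    print("tool",t.round(4),"yaw",round(y,4),"F",np.round(s["contact_force"],1),"w",round(s["gripper_width"],3),"t",round(s["time"],2))
    print("need shift",(M2.T@(np.array(target)-t)).round(4),"twist",round(tw,4))
E
python3 - <<'E'
from m import *
v,p,b=np.load("pose.npy"); g=put(v,[.004,.047,.031])[0];goto(g,v[2]+np.pi/2)
f=grab_frame("side");o=f[140:260,250:390]; cv2.imwrite("pics/s1.png",cv2.resize(o,None,fx=5,fy=5,interpolation=cv2.INTER_CUBIC)[:,:,::-1])
E
```

```text
tool [ 0.5165 -0.2946  0.0927] yaw -1.0669 F [-0.2 -0.4  0.1] w 0.419 t 2.9
need shift [-0.0009  0.0002  0.0617] twist 0.0018
```

View pics/s1.png

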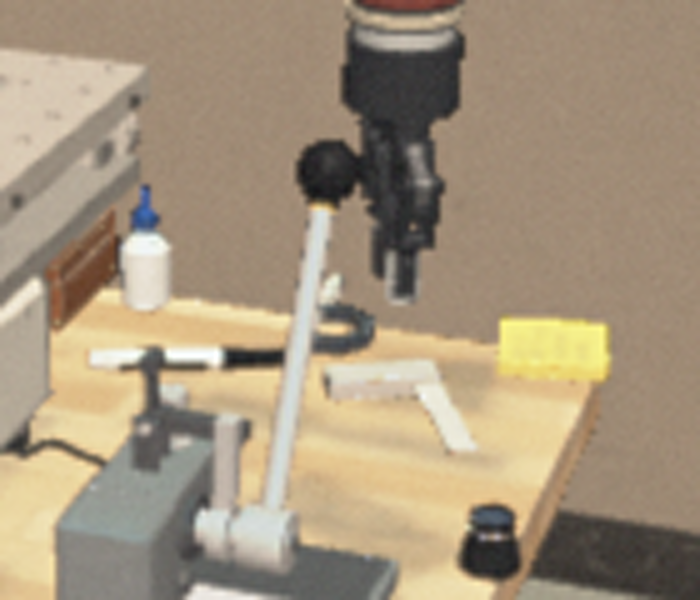

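Call:
{"fn": "apply_moves", "kwargs": {"targets": [{"translation": [0,0,0.2],"twist": 0,"hand": 0.42},{"translation": [0,0,0.2],"twist": 0,"hand": 0.42},{"translation": [0,0,0.22],"twist": 0,"hand": 0.42},{"translation": [0,0,0],"twist": 0,"hand": 0.42}]}}

```text
time: 3.35
tool_pos: [0.514, -0.2956, 0.0292]
tool_rot: [-0.002, 0.969, 0.247, -0.002]
contact_force: [-0.6, 0.2, 0.5]
gripper_width: 0.416
grasp_force: 0.0
```

Call:
{"fn": "apply_moves", "kwargs": {"targets": [{"translation": [0,0,0],"twist": 0,"hand": 0},{"translation": [0,0,0],"twist": 0,"hand": 0},{"translation": [0,0,0],"twist": 0,"hand": 0},{"translation": [0,0,0],"twist": 0,"hand": 0}]}}

```text
time: 3.75
tool_pos: [0.5167, -0.2958, 0.0322]
tool_rot: [0.001, 0.969, 0.248, 0.0]
contact_force: [-0.0, -0.2, -2.6]
gripper_width: 0.276
grasp_force: 58.9
```

Call:
{"fn": "apply_moves", "kwargs": {"targets": [{"translation": [0,0,-0.2],"twist": 0,"hand": 0},{"translation": [0,0,-0.3],"twist": 0,"hand": 0},{"translation": [0,0,-0.2],"twist": 0.95,"hand": 0},{"translation": [0,0,0],"twist": 1.0,"hand": 0},{"translation": [0,0,0],"twist": 1.0,"hand": 0},{"translation": [0,0,0],"twist": 1.0,"hand": 0},{"translation": [0,0,0],"twist": 1.0,"hand": 0},{"translation": [0,0,0],"twist": 0,"hand": 0}]}}

```text
time: 4.55
tool_pos: [0.5164, -0.2954, 0.1016]
tool_rot: [0.0, 1.0, 0.004, 0.0]
contact_force: [-0.3, 0.5, -3.0]
gripper_width: 0.275
grasp_force: 59.4
```

Run:
```python
from m import *
v,p,b=np.load("pose.npy"); goto([.5425,-.17,.095],b[2]-np.pi)
for c in("top","side"):
  grab_frame(c);print([(np.round(r["point"],3),round(r["score"],2)) for r in recognise(c,"try_square")[:2]])
f=grab_frame("top");cv2.imwrite("pics/t2.png",cv2.resize(f[180:290,280:440],None,fx=5,fy=5,interpolation=cv2.INTER_CUBIC)[:,:,::-1])
```

```text
tool [ 0.5164 -0.2954  0.1016] yaw -1.5636 F [-0.3  0.5 -3. ] w 0.275 t 4.55
need shift [ 0.0269 -0.1252  0.0065] twist 0.0005
[(array([ 0.498, -0.204,  0.079]), 0.57), (array([0.535, 0.072, 0.026]), 0.43)]
[(array([ 0.504, -0.281,  0.077]), 0.74)]
```

View pics/t2.png

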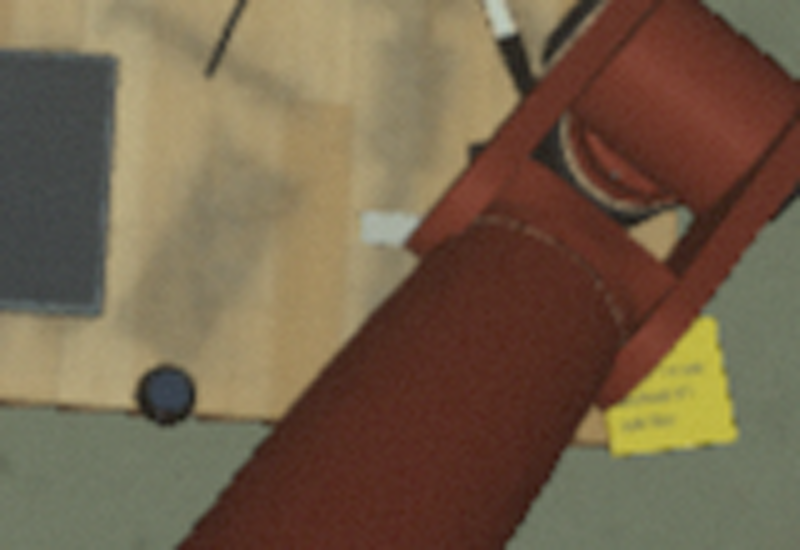

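Call:
{"fn": "apply_moves", "kwargs": {"targets": [{"translation": [0.09,-0.31,0],"twist": 0,"hand": 0},{"translation": [0.09,-0.31,0],"twist": 0,"hand": 0},{"translation": [0.09,-0.31,0],"twist": 0,"hand": 0},{"translation": [0,-0.31,0.1],"twist": 0,"hand": 0},{"translation": [0,0,0.2],"twist": 0,"hand": 0},{"translation": [0,0,0.12],"twist": 0,"hand": 0},{"translation": [0,0,0],"twist": 0,"hand": 0}]}}

```text
time: 5.5
tool_pos: [0.5409, -0.1707, 0.057]
tool_rot: [-0.001, 1.0, 0.004, -0.002]
contact_force: [0.2, 0.0, -2.4]
gripper_width: 0.273
grasp_force: 59.6
```

Run:
```python
from m import *
v,p,b=np.load("pose.npy"); goto([.5425,.0098,.059],b[2]-np.pi)
print(np.round(state()["joint_pos"],3))
print("old blade end expect",proj("top",[.491,-.187,.077]),"now tcp in side",proj("side",tool()[0]), proj("side",tool()[0]+[0,0,.25]))
f=grab_frame("side");cv2.imwrite("pics/s2.png",cv2.resize(f[0:300,230:530],None,fx=2,fy=2)[:,:,::-1])
```

```text
tool [ 0.5409 -0.1707  0.057 ] yaw -1.5637 F [ 0.2  0.  -2.4] w 0.273 t 5.5
need shift [ 0.0028 -0.1805 -0.0017] twist 0.0004
[-0.437  0.124  1.888 -0.     1.135  1.127]
old blade end expect [[350.53020425 226.06075709]] now tcp in side [[309.67428175 215.27625027]] [[311.44714553 136.72210356]]
```

View pics/s2.png

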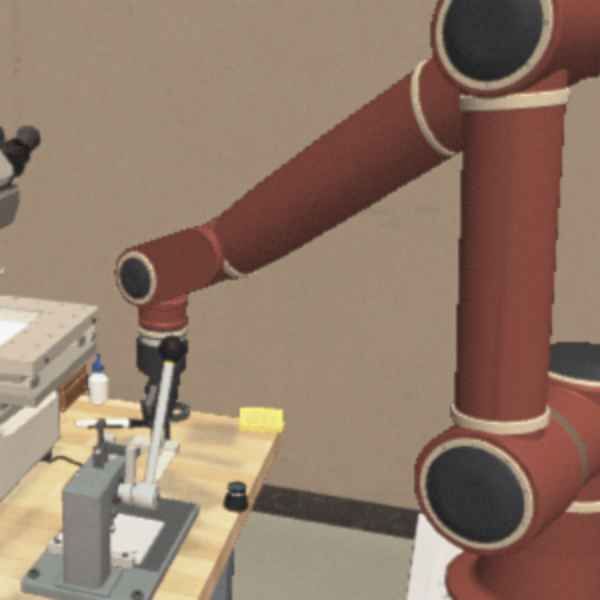

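Run:
```python
from m import *
t,_=tool();a=state()["joint_pos"][0]
u=np.array([np.cos(a),np.sin(a),0]);n=np.array([-np.sin(a),np.cos(a),0]);q=t+.054*n
for c in [(137,277),(150,303),(185,293),(235,275)]:
    px=np.array(c)/2+[230,0]
    r=least_squares(lambda w:(proj("side",q+w[0]*u+[0,0,w[1]])-px).ravel(),[0,.2]).x
    print(c,"along",r[0].round(3),"above tcp",r[1].round(3))
```

```text
(137, 277) along -0.001 above tcp 0.255
(150, 303) along -0.027 above tcp 0.223
(185, 293) along -0.09 above tcp 0.251
(235, 275) along -0.172 above tcp 0.294
```

Call:
{"fn": "apply_moves", "kwargs": {"targets": [{"translation": [0.04,-0.3,-0.01],"twist": 0,"hand": 0},{"translation": [0,-0.3,0],"twist": 0,"hand": 0},{"translation": [0,-0.3,0],"twist": 0,"hand": 0},{"translation": [0,-0.3,0],"twist": 0,"hand": 0},{"translation": [0,-0.25,0],"twist": 0,"hand": 0},{"translation": [0,0,0],"twist": 0,"hand": 0},{"translation": [0,0,0],"twist": 0,"hand": 0}]}}

```text
time: 6.25
tool_pos: [0.5464, -0.0267, 0.0614]
tool_rot: [0.0, 1.0, 0.004, 0.001]
contact_force: [-0.2, -0.6, -3.5]
gripper_width: 0.277
grasp_force: 59.8
```

Run:
```python
from m import *
v,p,b=np.load("pose.npy"); goto([.5445,-.025,.053],b[2]-np.pi)
```

```text
tool [ 0.5464 -0.0267  0.0614] yaw -1.5636 F [-0.2 -0.6 -3.5] w 0.277 t 6.25
need shift [-0.0019 -0.0017  0.0084] twist 0.0005
```

Call:
{"fn": "apply_moves", "kwargs": {"targets": [{"translation": [0,0,0.04],"twist": 0,"hand": 0},{"translation": [0,0,0.04],"twist": 0,"hand": 0},{"translation": [0,0,0],"twist": 0,"hand": 0},{"translation": [0,0,0],"twist": 0,"hand": 0}]}}

```text
time: 6.65
tool_pos: [0.5454, -0.0268, 0.052]
tool_rot: [-0.0, 1.0, 0.003, -0.0]
contact_force: [0.3, -1.2, -2.6]
gripper_width: 0.268
grasp_force: 59.8
```

Call:
{"fn": "apply_moves", "kwargs": {"targets": [{"translation": [0,0,0.01],"twist": 0,"hand": 0},{"translation": [0,0,0],"twist": 0,"hand": 0.45},{"translation": [0,0,0],"twist": 0,"hand": 0.45},{"translation": [0,0,-0.2],"twist": 0,"hand": 0.45},{"translation": [0,0,-0.3],"twist": 0,"hand": 0.45},{"translation": [0,0.3,-0.1],"twist": 0,"hand": 0.45},{"translation": [0,0.3,0],"twist": 0,"hand": 0.45},{"translation": [0,0,0],"twist": 0,"hand": 0.45}]}}

```text
time: 7.45
tool_pos: [0.5469, -0.0888, 0.1127]
tool_rot: [0.001, 1.0, 0.002, 0.001]
contact_force: [0.6, 0.6, 0.2]
gripper_width: 0.451
grasp_force: 0.0
```

Run:
```python
from m import *
v,p,b=np.load("pose.npy"); goto([.562,-.075,.051],-np.pi/2+.007)
f=grab_frame("top")
for c in ("top","side"):
  if c=="side": grab_frame(c)
  print([(np.round(r["point"],3),round(r["score"],2)) for r in recognise(c,"try_square")[:2]])
cv2.imwrite("pics/t3.png",cv2.resize(f[170:270,200:330],None,fx=6,fy=6,interpolation=cv2.INTER_CUBIC)[:,:,::-1])
```

```text
tool [ 0.5469 -0.0888  0.1127] yaw -1.5668 F [0.6 0.6 0.2] w 0.451 t 7.45
need shift [ 0.015  -0.0138  0.0617] twist -0.003
[(array([0.53 , 0.035, 0.029]), 0.47)]
[(array([0.522, 0.045, 0.027]), 0.43)]
```

View pics/t3.png

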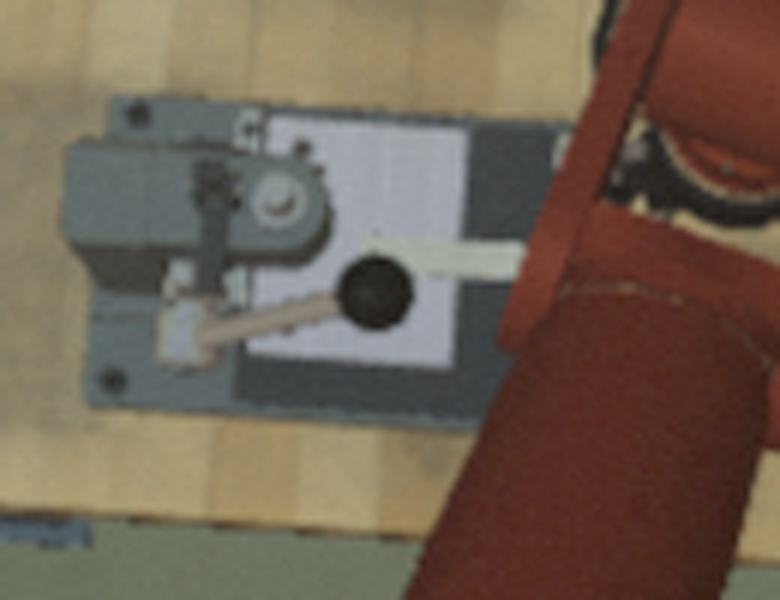

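```bash
cat >> m.py <<'E'
def back(px,z,c="top"):
    return least_squares(lambda w:(proj(c,[w[0],w[1],z])-px).ravel(),[.5,0]).x
E
python3 - <<'E'
from m import *
v,p,b=np.load("pose.npy");o=np.array([200,170])
for q,z in [((500,259),.028),((430,253),.028),((365,238),.028),((558,150),.034)]: print(q,back(np.array(q)/6+o,z))
print(put(p,[.018,0,.028]),put(b,[-.05,0,.025]),proj("top",put(b,[[-.05,-.06,.0255],[-.05,.06,.0255]]))*6-o*6)
E
```

```text
(500, 259) [0.52387194 0.00738637]
(430, 253) [0.52439919 0.04221369]
(365, 238) [0.52963913 0.07495726]
(558, 150) [ 0.57983803 -0.0175448 ]
[[0.51747308 0.1077069  0.028     ]] [[0.52968039 0.02777241 0.025     ]] [[467.82121876 128.27633173]
 [451.76852445 364.89773479]]
```

Call:
{"fn": "apply_moves", "kwargs": {"targets": [{"translation": [0,0,0],"twist": -1,"hand": 0},{"translation": [0,0,0],"twist": -1,"hand": 0},{"translation": [0,0,0],"twist": -1,"hand": 0},{"translation": [0,0,0],"twist": -1,"hand": 0},{"translation": [0,0,0],"twist": -1,"hand": 0},{"translation": [0,0,0],"twist": -1,"hand": 0},{"translation": [0,0,0],"twist": -1,"hand": 0},{"translation": [0,0,0],"twist": -1,"hand": 0}]}}

```text
time: 8.45
tool_pos: [0.5457, -0.085, 0.1108]
tool_rot: [-0.0, 0.919, 0.395, -0.0]
contact_force: [-0.1, 0.1, 0.5]
gripper_width: -0.0
grasp_force: 0.0
```

Call:
{"fn": "apply_moves", "kwargs": {"targets": [{"translation": [0,0,0],"twist": -1,"hand": 0},{"translation": [0,0,0],"twist": -1,"hand": 0},{"translation": [0,0,0],"twist": -1,"hand": 0},{"translation": [0,0,0],"twist": -1,"hand": 0},{"translation": [0,0,0],"twist": -1,"hand": 0},{"translation": [0,0,0],"twist": -1,"hand": 0},{"translation": [0,0,0],"twist": -1,"hand": 0},{"translation": [0,0,0],"twist": -0.7,"hand": 0}]}}

```text
time: 9.25
tool_pos: [0.5457, -0.085, 0.1108]
tool_rot: [-0.0, 0.703, 0.711, -0.0]
contact_force: [0.6, -0.4, -0.2]
gripper_width: 0.001
grasp_force: 0.0
```

Run:
```python
from m import *
goto([.562,-.085,.055],.007)
for z in (.085,.0707,.063,.055): print(z,proj("side",[.5165,-.2946,z]))
```

```text
tool [ 0.5457 -0.085   0.1108] yaw 0.0109 F [ 0.6 -0.4 -0.2] w 0.001 t 9.25
need shift [-0.0001  0.0163  0.0558] twist 0.0039
0.085 [[328.45887126 193.17649286]]
0.0707 [[328.30050989 197.19449792]]
0.063 [[328.21572297 199.34574393]]
0.055 [[328.12798917 201.57175908]]
```

Call:
{"fn": "apply_moves", "kwargs": {"targets": [{"translation": [0,0.16,0.2],"twist": 0.03,"hand": 0},{"translation": [0,0,0.3],"twist": 0,"hand": 0},{"translation": [0,0,0.2],"twist": 0,"hand": 0},{"translation": [0,0,0],"twist": 0,"hand": 0}]}}

```text
time: 9.65
tool_pos: [0.559, -0.0843, 0.0373]
tool_rot: [-0.004, 0.706, 0.709, -0.002]
contact_force: [-0.7, -0.1, -0.2]
gripper_width: 0.002
grasp_force: 0.0
```

Call:
{"fn": "apply_moves", "kwargs": {"targets": [{"translation": [0,0,0.04],"twist": 0,"hand": 0},{"translation": [0,0,0.04],"twist": 0,"hand": 0},{"translation": [0,0,0.0],"twist": 0,"hand": 0}]}}

```text
time: 9.95
tool_pos: [0.5624, -0.0861, 0.034]
tool_rot: [0.001, 0.706, 0.708, 0.0]
contact_force: [-0.2, -0.7, -0.3]
gripper_width: 0.003
grasp_force: 0.0
```

Call:
{"fn": "apply_moves", "kwargs": {"targets": [{"translation": [0,0,0.04],"twist": 0,"hand": 0},{"translation": [0,0,0.04],"twist": 0,"hand": 0},{"translation": [0,0,0.0],"twist": 0,"hand": 0}]}}

```text
time: 10.25
tool_pos: [0.5615, -0.0861, 0.0248]
tool_rot: [-0.0, 0.706, 0.708, -0.0]
contact_force: [0.1, 0.0, -0.6]
gripper_width: -0.002
grasp_force: 0.0
```

Call:
{"fn": "apply_moves", "kwargs": {"targets": [{"translation": [0,0,-0.24],"twist": 0,"hand": 0},{"translation": [0.15,0,0],"twist": 0,"hand": 0},{"translation": [0.1,0,0],"twist": 0,"hand": 0},{"translation": [0.06,0,0],"twist": 0,"hand": 0},{"translation": [0.06,0,0],"twist": 0,"hand": 0},{"translation": [0.06,0,0],"twist": 0,"hand": 0},{"translation": [0.06,0,0],"twist": 0,"hand": 0},{"translation": [0.06,0,0],"twist": 0,"hand": 0}]}}

```text
time: 11.05
tool_pos: [0.5615, -0.0307, 0.0489]
tool_rot: [-0.0, 0.706, 0.708, -0.0]
contact_force: [-0.2, -0.5, -0.2]
gripper_width: 0.001
grasp_force: 0.5
```

Call:
{"fn": "apply_moves", "kwargs": {"targets": [{"translation": [0.05,0,0],"twist": 0,"hand": 0},{"translation": [0.05,0,0],"twist": 0,"hand": 0},{"translation": [0,0,0],"twist": 0,"hand": 0}]}}

```text
time: 11.35
tool_pos: [0.5618, -0.0204, 0.0494]
tool_rot: [-0.0, 0.706, 0.708, 0.0]
contact_force: [0.6, -0.4, 0.5]
gripper_width: -0.001
grasp_force: 0.0
```

Call:
{"fn": "apply_moves", "kwargs": {"targets": [{"translation": [0.03,0,0],"twist": 0,"hand": 0},{"translation": [0.03,0,0],"twist": 0,"hand": 0},{"translation": [0,0,0],"twist": 0,"hand": 0}]}}

```text
time: 11.65
tool_pos: [0.5619, -0.0149, 0.0494]
tool_rot: [0.0, 0.706, 0.708, 0.0]
contact_force: [0.2, -0.8, -0.8]
gripper_width: 0.006
grasp_force: 0.2
```

Run:
```python
from m import *
goto([.562,-.009,.049],.007)
f=grab_frame("top");g=grab_frame("side")
a=cv2.resize(f[175:245,200:330],None,fx=5,fy=5,interpolation=cv2.INTER_CUBIC)[:,:,::-1]
b=cv2.resize(g[130:180,260:390],None,fx=5,fy=5,interpolation=cv2.INTER_CUBIC)[:,:,::-1]
cv2.imwrite("pics/t4.png",np.vstack([a,b]))
```

```text
tool [ 0.5619 -0.0149  0.0494] yaw 0.0031 F [ 0.2 -0.8 -0.8] w 0.006 t 11.65
need shift [0.0059 0.0002 0.0004] twist -0.0039
```

View pics/t4.png

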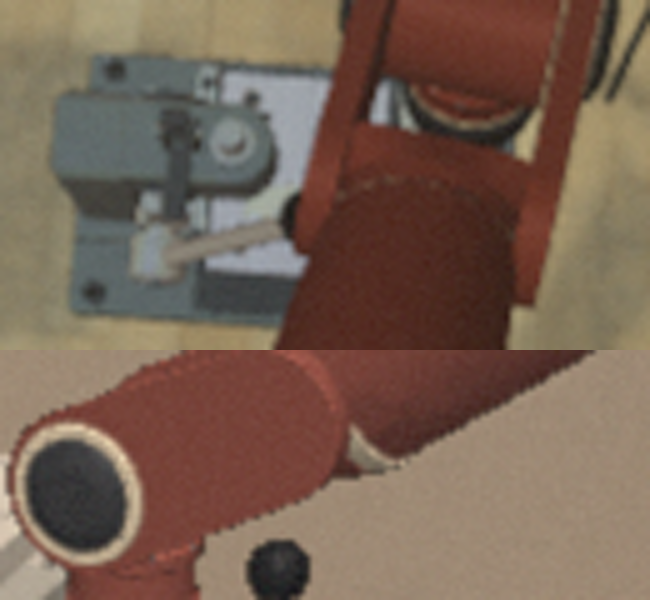

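Call:
{"fn": "apply_moves", "kwargs": {"targets": [{"translation": [0.025,0,0],"twist": 0,"hand": 0},{"translation": [0.02,0,0],"twist": 0,"hand": 0},{"translation": [0,0,0],"twist": 0,"hand": 0}]}}

```text
time: 12.05
tool_pos: [0.5618, -0.0105, 0.0494]
tool_rot: [0.0, 0.706, 0.708, 0.0]
contact_force: [-0.2, -1.6, -0.3]
gripper_width: 0.001
grasp_force: 0.6
```

Call:
{"fn": "apply_moves", "kwargs": {"targets": [{"translation": [0.02,0,0],"twist": 0,"hand": 0},{"translation": [0,0,0],"twist": 0,"hand": 0}]}}

```text
time: 12.25
tool_pos: [0.5617, -0.0086, 0.0494]
tool_rot: [0.0, 0.706, 0.708, -0.0]
contact_force: [0.6, -1.8, -0.1]
gripper_width: -0.003
grasp_force: 1.0
```

Call:
{"fn": "apply_moves", "kwargs": {"targets": [{"translation": [0.015,0,0],"twist": 0,"hand": 0},{"translation": [0,0,0],"twist": 0,"hand": 0}]}}

```text
time: 12.45
tool_pos: [0.5617, -0.0071, 0.0493]
tool_rot: [0.0, 0.706, 0.708, -0.0]
contact_force: [-0.5, -2.4, -0.3]
gripper_width: -0.003
grasp_force: 1.2
```

Call:
{"fn": "apply_moves", "kwargs": {"targets": [{"translation": [0.015,0,0],"twist": 0,"hand": 0},{"translation": [0,0,0],"twist": 0,"hand": 0}]}}

```text
time: 12.65
tool_pos: [0.5616, -0.0057, 0.0493]
tool_rot: [-0.0, 0.706, 0.708, -0.0]
contact_force: [-2.1, -2.6, 1.1]
gripper_width: -0.001
grasp_force: 1.5
```

Call:
{"fn": "apply_moves", "kwargs": {"targets": [{"translation": [0.015,0,0],"twist": 0,"hand": 0},{"translation": [0,0,0],"twist": 0,"hand": 0}]}}

```text
time: 12.85
tool_pos: [0.5615, -0.0042, 0.0493]
tool_rot: [-0.0, 0.706, 0.708, -0.0]
contact_force: [-1.6, -4.3, 2.9]
gripper_width: 0.003
grasp_force: 1.9
```

Call:
{"fn": "apply_moves", "kwargs": {"targets": [{"translation": [0.01,0,0],"twist": 0,"hand": 0},{"translation": [0,0,0],"twist": 0,"hand": 0}]}}

```text
time: 13.05
tool_pos: [0.5615, -0.0037, 0.0493]
tool_rot: [0.0, 0.706, 0.708, -0.001]
contact_force: [-2.2, -5.7, 2.7]
gripper_width: -0.002
grasp_force: 3.0
```

Run:
```python
from m import *
s=state();print(np.round(s["contact_force"],1),np.round(s["ft_torque"],2),np.round(s["tool_pos"],4))
f=grab_frame("top");g=grab_frame("side")
a=cv2.resize(f[175:245,200:330],None,fx=6,fy=6,interpolation=cv2.INTER_CUBIC)[:,:,::-1]
cv2.imwrite("pics/t5.png",a)
```

```text
[-2.2 -5.7  2.7] [-0.98  0.38  0.05] [ 0.5615 -0.0037  0.0493]
```

Call:
{"fn": "apply_moves", "kwargs": {"targets": [{"translation": [-0.1,0,0],"twist": 0,"hand": 0},{"translation": [-0.3,0,0],"twist": 0,"hand": 0},{"translation": [-0.3,0,-0.2],"twist": 0,"hand": 0},{"translation": [-0.4,0,-0.3],"twist": 0,"hand": 0},{"translation": [-0.4,0,-0.4],"twist": 0,"hand": 0},{"translation": [-0.4,0,-0.4],"twist": 0,"hand": 0},{"translation": [-0.4,0,-0.4],"twist": 0,"hand": 0},{"translation": [0,0,-0.3],"twist": 0,"hand": 0}]}}

```text
time: 13.95
tool_pos: [0.5626, -0.2228, 0.2376]
tool_rot: [0.001, 0.708, 0.707, 0.001]
contact_force: [0.6, 0.8, -0.3]
gripper_width: 0.001
grasp_force: 0.0
```

Run:
```python
from m import *
v,p,b=np.load("pose.npy")
goto([.56,-.2,.25],.007)
f=grab_frame("top")
for q in ("try_square","blank"):
    for r in regions_of("top",q)[:2]:
        m=r["pixels"].astype(np.uint8);ys,xs=np.nonzero(m)
        print(q,round(r["score"],2),m.sum(),xs.min(),xs.max(),ys.min(),ys.max(),"recog")
        if q=="try_square": mm=m
for r in recognise("top","try_square")[:2]:print(r)
# expected corner pixels if flush at press: square pose
sq=[p[0]+.031,0.0333-.034,p[2]+np.pi/2]
e=np.array([[-38,60,14],[-38,34,14],[38,60,14],[38,34,14],[20,34,8],[20,-61,8],[38,-61,8]])/1000.+[0,0,.02]
print("expected px",proj("top",put(sq,e)).round(1).tolist())
# grayscale profile dump of rectangle around stock
g=cv2.cvtColor(f,cv2.COLOR_RGB2GRAY)
print(g[196:228,262:292][:, :].tolist().__str__().replace("], [","\n"))
```

```text
tool [ 0.5626 -0.2228  0.2376] yaw -0.0012 F [ 0.6  0.8 -0.3] w 0.001 t 13.95
need shift [ 0.0228 -0.0024 -0.0125] twist -0.0082
try_square 0.67 322 253 284 191 215 recog
blank 0.76 739 242 276 190 229 recog
blank 0.49 3637 209 302 186 242 recog
{'point': [0.5362, 0.029, 0.0308], 'score': 0.86}
{'point': [0.4044, 0.3857, 0.0216], 'score': 0.32}
expected px [[307.5, 193.6], [298.8, 193.1], [306.2, 218.6], [297.4, 218.1], [297.6, 212.5], [265.8, 210.5], [265.4, 216.5]]
[[167, 173, 170, 169, 165, 170, 167, 168, 165, 171, 174, 174, 170, 166, 165, 162, 159, 160, 160, 161, 160, 160, 159, 120, 77, 72, 72, 72, 73, 69
168, 171, 170, 167, 168, 169, 169, 164, 166, 170, 170, 173, 167, 167, 155, 155, 160, 158, 159, 162, 158, 159, 160, 118, 71, 71, 75, 72, 72, 70
170, 170, 170, 168, 168, 168, 168, 169, 169, 168, 172, 170, 169, 167, 146, 148, 158, 157, 159, 160, 160, 161, 160, 118, 71, 74, 71, 72, 71, 71
168, 171, 170, 169, 167, 168, 168, 166, 168, 169, 171, 170, 169, 169, 156, 154, 158, 159, 159, 159, 160, 160, 160, 117, 71, 75, 73, 72, 70, 69
169, 170, 171, 168, 168, 169, 168, 167, 169, 172, 171,
[... 3069 characters left out ...]
70, 66, 68, 72, 68, 70, 71, 69, 69, 69
38, 41, 38, 33, 62, 121, 158, 167, 167, 167, 170, 167, 164, 151, 106, 70, 67, 71, 70, 69, 67, 70, 70, 71, 70, 68, 71, 68, 69, 72
46, 50, 66, 108, 131, 153, 164, 164, 169, 167, 167, 168, 167, 151, 103, 68, 69, 71, 69, 71, 68, 69, 72, 69, 69, 69, 71, 66, 71, 70
124, 125, 135, 156, 166, 165, 164, 164, 167, 167, 169, 167, 164, 152, 103, 69, 67, 68, 70, 70, 73, 72, 70, 69, 70, 70, 70, 70, 72, 72
167, 165, 168, 165, 167, 164, 164, 165, 167, 164, 163, 167, 166, 144, 96, 71, 71, 70, 68, 67, 71, 70, 68, 69, 68, 71, 69, 66, 69, 68
166, 167, 164, 166, 166, 166, 164, 164, 166, 165, 169, 164, 165, 137, 92, 66, 72, 69, 71, 70, 69, 70, 67, 67, 71, 70, 71, 69, 70, 67]]
```

```bash
cat > ed.py <<'E'
from m import *
F=[cv2.cvtColor(grab_frame("top"),cv2.COLOR_RGB2GRAY).astype(float) for _ in range(4)]
g=np.mean(F,0)
def edge(rows,c0,c1,z,n):
    P=[]
    for r in rows:
        s=g[r,c0:c1];a=np.median(s[:2]);b=np.median(s[-3:]);x=c0-.5+np.sum((s-b)/(a-b))
        P.append(back(np.array([x,r]),z))
    P=np.array(P);k=np.polyfit(P[:,0],P[:,1],1);res=P[:,1]-np.polyval(k,P[:,0])
    print(n,"slope",k[0].round(4),"y at x=.53",np.polyval(k,.53).round(4),"x range",P[:,0].min().round(3),P[:,0].max().round(3),"sd",res.std().round(4))
edge(range(193,214),282,291,.034,"stock outer top")
edge(range(218,228),271,281,.0255,"blank edge near")
edge(range(195,238),296,301,.02,"?")
for r in (188,189,190,191,192,193,194): print(r,g[r,262:290].round().astype(int).tolist())
for r in range(226,234): print(r,g[r,262:290].round().astype(int).tolist())
E
python3 ed.py
```

```text
stock outer top slope 0.0625 y at x=.53 0.0029 x range 0.524 0.584 sd 0.0004
blank edge near slope 0.0446 y at x=.53 0.0297 x range 0.481 0.508 sd 0.0002ed.py:7: RuntimeWarning: divide by zero encountered in divide
  s=g[r,c0:c1];a=np.median(s[:2]);b=np.median(s[-3:]);x=c0-.5+np.sum((s-b)/(a-b))
ed.py:7: RuntimeWarning: invalid value encountered in divide
  s=g[r,c0:c1];a=np.median(s[:2]);b=np.median(s[-3:]);x=c0-.5+np.sum((s-b)/(a-b))
  return ufunc.reduce(obj, axis, dtype, out, **passkwargs)
Traceback (most recent call last):
  File "ed.py", line 13, in <module>
    edge(range(195,238),296,301,.02,"?")
    ~~~~^^^^^^^^^^^^^^^^^^^^^^^^^^^^^^^^
  File "ed.py", line 8, in edge
    P.append(back(np.array([x,r]),z))
             ~~~~^^^^^^^^^^^^^^^^^^^
  File "m.py", line 26, in back
    return least_squares(lambda w:(proj(c,[w[0],w[1],z])-px).ravel(),[.5,0]).x
           ~~~~~~~~~~~~~^^^^^^^^^^^^^^^^^^^^^^^^^^^^^^^^^^^^^^^^^^^^^^^^^^^^
ValueError: Residuals are not finite in the initial point.
```

Call:
{"fn": "apply_moves", "kwargs": {"targets": [{"translation": [0,0,0],"twist": 0.59,"hand": 0.35},{"translation": [0.3,-0.01,0.3],"twist": 0,"hand": 0.35},{"translation": [0.3,-0.02,0.4],"twist": 0,"hand": 0.35},{"translation": [0.3,-0.02,0.4],"twist": 0,"hand": 0.35},{"translation": [0.2,-0.02,0.4],"twist": 0,"hand": 0.35},{"translation": [0.2,0,0.25],"twist": 0,"hand": 0.35},{"translation": [0.2,0,0.1],"twist": 0,"hand": 0.35},{"translation": [0,0,0],"twist": 0,"hand": 0.35}]}}

```text
time: 15.15
tool_pos: [0.5607, -0.066, 0.0463]
tool_rot: [-0.004, 0.726, 0.688, -0.002]
contact_force: [-0.3, -1.1, -0.8]
gripper_width: 0.348
grasp_force: 0.0
```

Run:
```python
from m import *
goto([.566,-.014,.047],-.06)
```

```text
tool [ 0.5607 -0.066   0.0463] yaw -0.0527 F [-0.3 -1.1 -0.8] w 0.348 t 15.15
need shift [ 0.0522  0.0022 -0.0006] twist 0.0073
```

Call:
{"fn": "apply_moves", "kwargs": {"targets": [{"translation": [0.15,0.02,0],"twist": 0,"hand": 0.35},{"translation": [0.15,0,0],"twist": 0,"hand": 0.35},{"translation": [0.1,0,0],"twist": 0,"hand": 0.35},{"translation": [0.07,0,0],"twist": 0,"hand": 0.35},{"translation": [0.04,0,0],"twist": 0,"hand": 0.35},{"translation": [0,0,0],"twist": 0,"hand": 0.35}]}}

```text
time: 15.75
tool_pos: [0.5688, -0.0179, 0.0507]
tool_rot: [0.0, 0.726, 0.687, 0.0]
contact_force: [-0.2, -0.2, 0.6]
gripper_width: 0.35
grasp_force: 0.0
```

Run:
```python
from m import *
goto([.566,-.008,.047],-.06)
```

```text
tool [ 0.5688 -0.0179  0.0507] yaw -0.0554 F [-0.2 -0.2  0.6] w 0.35 t 15.75
need shift [ 0.0097 -0.0034  0.0037] twist 0.0046
```

Call:
{"fn": "apply_moves", "kwargs": {"targets": [{"translation": [0.04,-0.03,0.04],"twist": 0,"hand": 0.35},{"translation": [0.04,0,0],"twist": 0,"hand": 0.35},{"translation": [0.02,0,0],"twist": 0,"hand": 0.35},{"translation": [0,0,0],"twist": 0,"hand": 0.35}]}}

```text
time: 16.15
tool_pos: [0.5661, -0.008, 0.0464]
tool_rot: [-0.0, 0.727, 0.687, -0.0]
contact_force: [-0.2, -0.7, -0.0]
gripper_width: 0.349
grasp_force: 0.0
```

Call:
{"fn": "apply_moves", "kwargs": {"targets": [{"translation": [0.02,0,0],"twist": 0,"hand": 0.35},{"translation": [0,0,0],"twist": 0,"hand": 0.35}]}}

```text
time: 16.35
tool_pos: [0.5664, -0.0061, 0.0465]
tool_rot: [0.0, 0.727, 0.687, 0.0]
contact_force: [0.8, -0.6, -0.4]
gripper_width: 0.349
grasp_force: 0.0
```

Call:
{"fn": "apply_moves", "kwargs": {"targets": [{"translation": [0.015,0,0],"twist": 0,"hand": 0.35},{"translation": [0,0,0],"twist": 0,"hand": 0.35}]}}

```text
time: 16.55
tool_pos: [0.5665, -0.0053, 0.0466]
tool_rot: [0.001, 0.726, 0.687, -0.001]
contact_force: [-0.3, -4.1, -0.6]
gripper_width: 0.35
grasp_force: 1.9
```

Call:
{"fn": "apply_moves", "kwargs": {"targets": [{"translation": [0.015,0,0],"twist": 0,"hand": 0.35},{"translation": [0,0,0],"twist": 0,"hand": 0.35}]}}

```text
time: 16.75
tool_pos: [0.5664, -0.005, 0.0466]
tool_rot: [0.001, 0.726, 0.687, -0.002]
contact_force: [-2.2, -8.0, 0.4]
gripper_width: 0.346
grasp_force: 4.1
```

Call:
{"fn": "apply_moves", "kwargs": {"targets": [{"translation": [0.015,0,0],"twist": 0,"hand": 0.35},{"translation": [0,0,0],"twist": 0,"hand": 0.35}]}}

```text
time: 16.95
tool_pos: [0.5663, -0.0047, 0.0466]
tool_rot: [0.002, 0.726, 0.688, -0.003]
contact_force: [-2.7, -12.8, 0.5]
gripper_width: 0.352
grasp_force: 6.2
```

Call:
{"fn": "apply_moves", "kwargs": {"targets": [{"translation": [0.015,0,0],"twist": 0,"hand": 0.35},{"translation": [0,0,0],"twist": 0,"hand": 0.35}]}}

```text
time: 17.15
tool_pos: [0.5662, -0.0044, 0.0467]
tool_rot: [0.003, 0.726, 0.688, -0.004]
contact_force: [-2.8, -17.3, 2.2]
gripper_width: 0.351
grasp_force: 8.4
```

Back off and measure the result.

Call:
{"fn": "apply_moves", "kwargs": {"targets": [{"translation": [-0.08,0,0],"twist": 0,"hand": 0.35},{"translation": [-0.2,0,0],"twist": 0,"hand": 0.35},{"translation": [-0.3,0.02,-0.2],"twist": 0,"hand": 0.35},{"translation": [-0.4,0.02,-0.3],"twist": 0,"hand": 0},{"translation": [-0.4,0.02,-0.4],"twist": 0,"hand": 0},{"translation": [-0.4,0.02,-0.4],"twist": 0,"hand": 0},{"translation": [-0.4,0,-0.4],"twist": 0,"hand": 0},{"translation": [0,0,-0.3],"twist": -0.55,"hand": 0}]}}

```text
time: 17.95
tool_pos: [0.5628, -0.2077, 0.2349]
tool_rot: [0.001, 0.708, 0.706, 0.001]
contact_force: [0.6, -0.5, -0.1]
gripper_width: 0.003
grasp_force: 0.0
```

```bash
sed -i '/"?"/d;/^for r/d' ed.py
cat >> ed.py <<'E'
edge(range(192,238),299,307,.02,"press front edge")
# blade centreline: rows near blade, columns
for c in range(267,275): 
    s=g[205:225,c]; print(c,s.round().astype(int).tolist())
for q in("catch_tab","catch_pivot","ball_knob","foot_pad"): print(q,[(np.round(r["point"],3).tolist(),round(r["score"],2)) for r in recognise("top",q)[:3]])
goto([.5,.1,.25],.007)
E
python3 ed.py
```

```text
stock outer top slope 0.0553 y at x=.53 0.0032 x range 0.524 0.584 sd 0.0005
blank edge near slope 0.0333 y at x=.53 0.0297 x range 0.481 0.508 sd 0.0002
press front edge slope 0.0113 y at x=.53 -0.0478 x range 0.457 0.594 sd 0.0003
267 [168, 168, 169, 166, 169, 171, 171, 170, 160, 119, 61, 38, 39, 36, 39, 38, 47, 83, 124, 153]
268 [167, 167, 166, 165, 168, 171, 172, 173, 173, 161, 140, 109, 76, 66, 52, 83, 121, 144, 158, 164]
269 [165, 167, 166, 166, 172, 175, 172, 173, 174, 173, 163, 148, 145, 141, 137, 146, 161, 167, 166, 167]
270 [167, 168, 169, 167, 176, 178, 174, 172, 174, 174, 160, 157, 168, 168, 168, 167, 168, 167, 167, 168]
271 [170, 171, 170, 172, 173, 175, 173, 174, 174, 173, 160, 159, 170, 169, 169, 168, 168, 168, 167, 168]
272 [171, 171, 172, 170, 172, 172, 172, 173, 174, 173, 156, 154, 168, 170, 168, 168, 167, 167, 168, 167]
273 [171, 169, 169, 171, 170, 171, 174, 173, 174, 174, 163, 161, 169, 168, 168, 167, 167, 167, 168, 168]
274 [168, 170, 168, 167, 169, 171, 172, 174, 174, 174, 169, 166, 166, 167, 166, 167, 167, 166, 166, 164]
catch_tab [([0.501, 0.135, 0.186], 0.4)]
catch_pivot [([0.658, -0.121, 0.006], 0.74), ([0.498, 0.11, 0.022], 0.66), ([0.534, 0.029, 0.036], 0.57)]
ball_knob [([0.458, 0.061, 0.298], 0.63)]
foot_pad [([0.535, 0.027, 0.038], 0.54)]
tool [ 0.562  -0.2031  0.2301] yaw -0.0003 F [ 0.5  1.1 -0.6] w 0.002 t 18.35
need shift [ 0.3036 -0.0599 -0.0191] twist -0.0073
```

```bash
cat > ed2.py <<'E'
from m import *
N=16
g=np.mean([cv2.cvtColor(grab_frame("top"),cv2.COLOR_RGB2GRAY).astype(float) for _ in range(N)],0)
np.save("g.npy",g)
def cross(s,lo):  # last index crossing of bright->dark half level
    m=(s.max()+s.min())/2 if lo is None else lo
    i=np.nonzero((s[:-1]>=m)&(s[1:]<m))[0]
    return i[-1]+(s[i[-1]]-m)/(s[i[-1]]-s[i[-1]+1]) if len(i) else np.nan
def line(P,n,along):
    P=np.array(P);k=np.polyfit(P[:,along],P[:,1-along],1);res=P[:,1-along]-np.polyval(k,P[:,along])
    print(n,"yaw slope",(k[0] if along==0 else -k[0]).round(4),"const",np.polyval(k,.53 if along==0 else .05).round(4),"range",P[:,along].min().round(3),P[:,along].max().round(3),"sd",res.std().round(5))
def v(rows,c0,c1,z,n,lo=None): line([back(np.array([c0+cross(g[r,c0:c1],lo),r]),z) for r in rows],n,0)
def h(cols,r0,r1,z,n,lo=None): line([back(np.array([c,r0+cross(g[r0:r1,c],lo)]),z) for c in cols],n,1)
v(range(195,213),281,290,.034,"stock outer",115)
v(range(219,228),272,282,.0255,"blank front",115)
v(range(192,236),298,310,.02,"press front? dark->bright")if 0 else None
h(range(246,273),224,238,.0255,"blank near side",115)
print(g[222:246,250].round().astype(int).tolist());print(g[222:246,290].round().astype(int).tolist())
print(g[183:200,272].round().astype(int).tolist());print(g[183:200,280].round().astype(int).tolist())
for r in (198,206,220): print(r,g[r,270:310].round().astype(int).tolist())
E
python3 ed2.py
```

```text
stock outer yaw slope 0.0573 const 0.0031 range 0.527 0.578 sd 0.00038
blank front yaw slope 0.0243 const 0.0291 range 0.481 0.505 sd 0.00017
blank near side yaw slope 0.0334 const 0.4709 range 0.037 0.114 sd 0.00021
[134, 124, 138, 160, 165, 166, 166, 131, 73, 68, 69, 67, 68, 69, 68, 73, 90, 89, 115, 146, 147, 150, 151, 153]
[70, 69, 69, 68, 69, 69, 68, 68, 69, 69, 69, 69, 70, 69, 69, 68, 68, 68, 82, 99, 92, 107, 129, 130]
[139, 138, 138, 134, 134, 118, 97, 123, 159, 172, 172, 171, 171, 171, 171, 171, 171]
[142, 141, 140, 138, 136, 135, 117, 89, 125, 156, 159, 162, 162, 161, 160, 160, 159]
198 [167, 169, 171, 169, 169, 167, 157, 155, 159, 158, 160, 160, 160, 160, 159, 117, 71, 71, 72, 71, 70, 71, 71, 71, 71, 71, 71, 71, 71, 71, 72, 74, 85, 142, 166, 166, 166, 166, 164, 159]
206 [168, 170, 171, 170, 168, 168, 163, 159, 158, 157, 158, 158, 159, 158, 166, 122, 71, 71, 72, 71, 71, 71, 72, 71, 71, 71, 72, 71, 72, 71, 76, 93, 103, 146, 167, 168, 167, 165, 163, 157]
220 [167, 168, 168, 168, 166, 151, 105, 70, 69, 70, 69, 70, 70, 70, 70, 70, 70, 70, 69, 70, 70, 70, 69, 70, 70, 69, 69, 69, 71, 72, 86, 95, 143, 165, 165, 165, 162, 159, 155, 151]
```

Run:
```python
from m import *
g=np.load("g.npy")
print(g[204:221,262:284].round().astype(int))
P=[];Q=[]
for c in range(270,276):
    s=np.clip(168-g[213:219,c],0,None);P.append(back(np.array([c,213+(s*np.arange(6)).sum()/s.sum()]),.026))
for r in range(195,213):
    s=g[r,272:281];a=np.mean(g[r,270:274]);b=np.mean(g[r,278:282]);Q.append(back(np.array([272-.5+np.sum(np.clip((s-b)/(a-b),-.3,1.3)),r]),.034))
P=np.array(P);Q=np.array(Q);k=np.polyfit(P[:,1],P[:,0],1);print("shadow slope",-k[0],np.polyval(k,.05));k=np.polyfit(Q[:,0],Q[:,1],1);print("inner edge",k[0],np.polyval(k,.53),(Q[:,1]-np.polyval(k,Q[:,0])).std())
```

```text
[[169 170 170 167 168 168 167 166 167 170 171 170 168 168 168 162 158 158
  158 157 158 158]
 [168 171 170 168 167 167 166 166 168 170 171 170 168 168 164 160 159 158
  159 158 158 158]
 [168 171 170 167 168 168 166 167 168 170 171 170 168 168 163 159 158 157
  158 158 159 158]
 [169 171 169 168 168 168 166 167 169 170 171 170 168 168 163 157 157 157
  157 158 158 156]
 [169 171 169 168 167 168 166 167 168 171 170 170 168 168 163 157 156 157
  157 158 157 156]
 [173 176 172 169 169 169 168 172 175 174 170 171 168 162 164 162 158 159
  158 158 158 157]
 [172 176 174 172 172 171 171 175 177 174 172 172 172 166 166 164 159 158
  159 158 158 159]
 [150 163 172 173 172 171 172 173 173 172 173 173 174 173 166 160 159 158
  158 158 158 158]
 [ 96 116 131 147 166 171 172 174 173 173 173 174 174 173 165 158 157 156
  156 157 158 157]
 [ 39  39  47  86 126 161 173 173 174 174 174 174 173 172 164 157 157 157
  156 156 158 157]
 [ 40  40  39  37  62 119 161 173 174 174 174 173 173 172 163 157 157 158
  158 159 159 161]
 [ 40  40  40  39  38  61 141 163 159 161 156 163 169 165 138 130 137 138
  138 136 137 140]
 [ 41  40  40  40  39  38 108 148 157 158 154 161 166 154 107  82  92  94
   95  92  92  95]
 [ 44  43  41  40  39  38  76 144 168 169 168 168 166 152 106  70  70  70
   71  72  72  73]
 [ 48  44  42  40  39  39  65 141 168 169 169 169 167 151 106  71  70  70
   70  70  71  71]
 [ 48  46  42  40  38  39  51 138 168 169 169 168 166 152 106  70  70  70
   70  70  69  70]
 [ 46  45  42  39  39  38  82 146 167 168 168 168 166 151 105  70  69  70
   69  70  70  70]]
shadow slope -0.23776154115134154 0.5159753954312103
inner edge 0.07102890108755584 0.030017320769010498 0.0016254406714901568
```

Run:
```python
import re
src=open("ed2.py").read().split("v(range(195")[0]
src=re.sub(r"N=16\ng=.*\nnp.save.*\n","",src)
exec(src)
def dump(n):
    print(n)
    v(range(217,228),270,282,.0255,"blank front near part",115)
    if n=="old": v(range(194,228),270,282,.0255,"blank front whole",115)
    h(range(246,266),224,238,.0255,"blank near side",115)
    # press front: dark->bright at bench; flip
    P=[]
    for r in range(195,234):
        s=255-g[r,296:312]; P.append(back(np.array([296+cross(s,135),r]),.018))
    line(P,"press front",0)
    Q=[]
    for c in range(250,300):
        s=255-g[232:248,c];x=cross(s,135)
        if x==x: Q.append(back(np.array([c,232+x]),.018))
    line(Q,"press near side",1)
g=cv2.cvtColor(cv2.imread("pics/top0.png"),cv2.COLOR_BGR2GRAY).astype(float);dump("old")
g=np.load("g.npy");dump("new")
print(get_calibration("top").keys())
```

```text
old
blank front near part yaw slope 0.009 const 0.0299 range 0.481 0.511 sd 0.00016
blank front whole yaw slope -0.0028 const 0.0295 range 0.481 0.581 sd 0.00022
blank near side yaw slope -0.002 const 0.4698 range 0.058 0.114 sd 0.00023
press front yaw slope 0.0074 const -0.0486 range 0.47 0.586 sd 0.00041
press near side yaw slope -0.0016 const 0.4348 range -0.045 0.1 sd 0.00343
new
blank front near part yaw slope 0.0309 const 0.0293 range 0.481 0.511 sd 0.00017Traceback (most recent call last):
  File "<stdin>", line 21, in <module>
  File "<stdin>", line 9, in dump
  File "<string>", line 10, in h
  File "m.py", line 26, in back
    return least_squares(lambda w:(proj(c,[w[0],w[1],z])-px).ravel(),[.5,0]).x
           ~~~~~~~~~~~~~^^^^^^^^^^^^^^^^^^^^^^^^^^^^^^^^^^^^^^^^^^^^^^^^^^^^
    return func(*args, **kwargs)
    result = trf(vector_fun.fun, vector_fun.jac, x0, f0, J0, lb, ub, ftol, xtol,
                 gtol, max_nfev, x_scale, loss_function, tr_solver,
                 tr_options.copy(), verbose, callback=callback_wrapped)
    return trf_no_bounds(
        fun, jac, x0, f0
[... 784 characters left out ...]
  df = [f_eval - f0 for f_eval in f_evals]
                                    ^^^^^^^
    f = np.atleast_1d(self.fun(x, *self.args, **self.kwargs))
                      ~~~~~~~~^^^^^^^^^^^^^^^^^^^^^^^^^^^^^^
    return np.atleast_1d(self.fun(x))
                         ~~~~~~~~^^^
    return self.f(x, *self.args, **self.kwargs)
           ~~~~~~^^^^^^^^^^^^^^^^^^^^^^^^^^^^^^
  File "m.py", line 26, in <lambda>
    return least_squares(lambda w:(proj(c,[w[0],w[1],z])-px).ravel(),[.5,0]).x
                                   ~~~~^^^^^^^^^^^^^^^^^
  File "m.py", line 6, in proj
    k=get_calibration(c);T=np.linalg.inv(np.array(k["pose"]))
ValueError: time passes only in moves, steps and waits
```

Call:
{"fn": "apply_moves", "kwargs": {"targets": [{"translation": [0,0,0],"twist": 1,"hand": 0.45},{"translation": [0,0,0],"twist": 1,"hand": 0.45},{"translation": [0,0,0],"twist": 1,"hand": 0.45},{"translation": [0,0,0],"twist": 1,"hand": 0.45},{"translation": [0,0,0],"twist": 1,"hand": 0.45},{"translation": [0,0,0],"twist": 1,"hand": 0.45},{"translation": [0,0,0],"twist": 1,"hand": 0.45},{"translation": [0,0,0],"twist": 1,"hand": 0.45}]}}

```text
time: 19.95
tool_pos: [0.5627, -0.2042, 0.2324]
tool_rot: [0.0, 0.928, 0.374, 0.0]
contact_force: [-0.3, 0.2, 1.2]
gripper_width: 0.448
grasp_force: 0.0
```

Call:
{"fn": "apply_moves", "kwargs": {"targets": [{"translation": [0,0,0],"twist": 1,"hand": 0.45},{"translation": [0,0,0],"twist": 1,"hand": 0.45},{"translation": [0,0,0],"twist": 1,"hand": 0.45},{"translation": [0,0,0],"twist": 1,"hand": 0.45},{"translation": [0,0,0],"twist": 1,"hand": 0.45},{"translation": [0,0,0],"twist": 1,"hand": 0.45},{"translation": [0,0,0],"twist": 1,"hand": 0.45},{"translation": [0,0,0],"twist": 0.62,"hand": 0.45}]}}

```text
time: 20.75
tool_pos: [0.5627, -0.2042, 0.2325]
tool_rot: [0.0, 1.0, 0.002, 0.0]
contact_force: [-0.3, -0.2, 0.2]
gripper_width: 0.447
grasp_force: 0.0
```

Call:
{"fn": "apply_moves", "kwargs": {"targets": [{"translation": [0,-0.4,0],"twist": 0,"hand": 0.45},{"translation": [0,-0.4,0.2],"twist": 0,"hand": 0.45},{"translation": [0,-0.4,0.2],"twist": 0,"hand": 0.45},{"translation": [0,-0.4,0.2],"twist": 0,"hand": 0.45},{"translation": [0,-0.4,0.2],"twist": 0,"hand": 0.45},{"translation": [0,-0.2,0.2],"twist": 0,"hand": 0.45},{"translation": [0,0,0.2],"twist": 0,"hand": 0.45},{"translation": [0,0,0],"twist": 0,"hand": 0.45}]}}

```text
time: 21.55
tool_pos: [0.5586, 0.0168, 0.1091]
tool_rot: [-0.0, 1.0, 0.005, -0.003]
contact_force: [-0.5, 0.5, 0.6]
gripper_width: 0.45
grasp_force: 0.0
```

Run:
```python
from m import *
goto([.565,.0195,.050],-np.pi/2+.009);print(np.round(state()["joint_pos"],2))
```

```text
tool [0.5586 0.0168 0.1091] yaw -1.5615 F [-0.5  0.5  0.6] w 0.45 t 21.55
need shift [ 0.0068 -0.0026  0.059 ] twist 0.0003
[-0.1   0.03  1.88 -0.    1.23  1.46]
```

Call:
{"fn": "apply_moves", "kwargs": {"targets": [{"translation": [0.06,-0.02,0.2],"twist": 0,"hand": 0.45},{"translation": [0,0,0.2],"twist": 0,"hand": 0.45},{"translation": [0,0,0],"twist": 0,"hand": 0.45},{"translation": [0,0,0],"twist": 0,"hand": 0.45}]}}

```text
time: 21.95
tool_pos: [0.5674, 0.0173, 0.0733]
tool_rot: [0.0, 1.0, 0.004, 0.0]
contact_force: [0.7, -0.5, 1.5]
gripper_width: 0.452
grasp_force: 0.0
```

Call:
{"fn": "apply_moves", "kwargs": {"targets": [{"translation": [0,0,0.1],"twist": 0,"hand": 0.45},{"translation": [0,0,0.05],"twist": 0,"hand": 0.45},{"translation": [0,0,0],"twist": 0,"hand": 0.45}]}}

```text
time: 22.25
tool_pos: [0.5665, 0.0178, 0.0568]
tool_rot: [-0.0, 1.0, 0.004, -0.001]
contact_force: [0.6, -0.1, 0.7]
gripper_width: 0.448
grasp_force: 0.0
```

Call:
{"fn": "apply_moves", "kwargs": {"targets": [{"translation": [0,-0.015,0.04],"twist": 0,"hand": 0.45},{"translation": [0,0,0.03],"twist": 0,"hand": 0.45},{"translation": [0,0,0],"twist": 0,"hand": 0.45}]}}

```text
time: 22.55
tool_pos: [0.5666, 0.0194, 0.0499]
tool_rot: [-0.0, 1.0, 0.004, -0.0]
contact_force: [-0.7, 0.8, 0.3]
gripper_width: 0.45
grasp_force: 0.0
```

Call:
{"fn": "apply_moves", "kwargs": {"targets": [{"translation": [0,0,0],"twist": 0,"hand": 0},{"translation": [0,0,0],"twist": 0,"hand": 0},{"translation": [0,0,0],"twist": 0,"hand": 0}]}}

```text
time: 22.85
tool_pos: [0.5672, 0.0193, 0.0507]
tool_rot: [-0.0, 1.0, 0.004, 0.0]
contact_force: [-0.2, 0.6, 1.3]
gripper_width: 0.274
grasp_force: 59.2
```

Call:
{"fn": "apply_moves", "kwargs": {"targets": [{"translation": [0,-0.01,0],"twist": 0,"hand": 0},{"translation": [0,-0.01,0],"twist": 0,"hand": 0},{"translation": [0,0,0],"twist": 0,"hand": 0}]}}

```text
time: 23.15
tool_pos: [0.5672, 0.0202, 0.0508]
tool_rot: [0.001, 1.0, 0.004, 0.0]
contact_force: [-1.6, -6.1, 1.7]
gripper_width: 0.279
grasp_force: 59.4
```

Run:
```python
from m import *
goto([.565,.0195,.050],-np.pi/2+.009);print(np.round(state()["ft_torque"],2))
```

```text
tool [0.5672 0.0202 0.0508] yaw -1.562 F [-1.6 -6.1  1.7] w 0.279 t 23.15
need shift [-0.0022  0.0006  0.0008] twist -0.0002
[-0.89  0.17  0.26]
```

Call:
{"fn": "apply_moves", "kwargs": {"targets": [{"translation": [0,-0.01,0],"twist": 0,"hand": 0},{"translation": [0,0,0],"twist": 0,"hand": 0},{"translation": [0,0.015,0],"twist": 0,"hand": 0},{"translation": [0,0,0],"twist": 0,"hand": 0}]}}

```text
time: 23.55
tool_pos: [0.567, 0.0202, 0.0507]
tool_rot: [0.001, 1.0, 0.004, -0.0]
contact_force: [-1.0, -3.5, 3.1]
gripper_width: 0.277
grasp_force: 59.5
```

Call:
{"fn": "apply_moves", "kwargs": {"targets": [{"translation": [0,0,0],"twist": 0,"hand": 0.42},{"translation": [0,0,0],"twist": 0,"hand": 0.42},{"translation": [0,0,-0.1],"twist": 0,"hand": 0.42},{"translation": [0,0,-0.4],"twist": 0,"hand": 0.42},{"translation": [0,0.3,-0.4],"twist": 0,"hand": 0.42},{"translation": [0,0.4,-0.4],"twist": 0,"hand": 0.42},{"translation": [0,0.4,-0.4],"twist": 0,"hand": 0.42},{"translation": [0,0.4,0],"twist": 0,"hand": 0.42}]}}

```text
time: 24.35
tool_pos: [0.5714, -0.1214, 0.2195]
tool_rot: [0.002, 1.0, 0.005, 0.006]
contact_force: [1.2, 0.3, 0.9]
gripper_width: 0.416
grasp_force: 0.0
```

Call:
{"fn": "apply_moves", "kwargs": {"targets": [{"translation": [0,0.4,0],"twist": 0,"hand": 0},{"translation": [0,0.3,0],"twist": 0,"hand": 0},{"translation": [0,0,0],"twist": 0,"hand": 0}]}}

```text
time: 24.65
tool_pos: [0.5686, -0.1929, 0.212]
tool_rot: [0.0, 1.0, 0.002, 0.001]
contact_force: [-1.1, 1.3, -0.5]
gripper_width: 0.001
grasp_force: 0.0
```

```bash
sed -i 's/N=16/N=8/' ed2.py; python3 ed2.py
python3 - <<'E'
from m import *
g=np.load("g.npy");print(g[210:220,272:286].round().astype(int))
goto([.5,.1,.25],.007)
for c in ("side","top"):
    grab_frame(c)
    for q in("catch_tab","catch_pivot","try_square"): print(c,q,[(np.round(r["point"],3).tolist(),round(r["score"],2)) for r in recognise(c,q)[:3]])
    for r in regions_of(c,"catch_tab")[:2]:
        ys,xs=np.nonzero(r["pixels"]);print(r["score"],len(xs),xs.min(),xs.max(),ys.min(),ys.max(),xs[ys<ys.min()+3].mean())
v,p,b=np.load("pose.npy");print(proj("top",put(p,[[.03,0,.211],[.05,0,.211]])),proj("side",put(p,[[.03,0,.211],[.05,0,.211]])))
E
```

```text
stock outer yaw slope 0.0471 const 0.0034 range 0.527 0.578 sd 0.00039
blank front yaw slope 0.0235 const 0.0296 range 0.481 0.505 sd 0.00012
blank near side yaw slope 0.0273 const 0.4705 range 0.037 0.114 sd 0.00019
[133, 123, 138, 161, 168, 167, 166, 131, 73, 68, 68, 68, 68, 68, 68, 72, 90, 89, 116, 146, 147, 149, 151, 152]
[69, 69, 68, 68, 68, 68, 68, 68, 67, 70, 68, 68, 68, 69, 68, 68, 68, 68, 83, 99, 91, 107, 128, 129]
[139, 138, 137, 135, 133, 118, 97, 114, 154, 171, 171, 171, 170, 171, 171, 171, 170]
[142, 139, 139, 138, 137, 135, 117, 87, 124, 155, 158, 160, 161, 161, 160, 159, 159]
198 [167, 170, 171, 170, 168, 167, 151, 151, 158, 158, 159, 160, 160, 160, 159, 118, 72, 71, 70, 71, 71, 71, 71, 71, 69, 70, 70, 71, 70, 70, 71, 74, 85, 142, 166, 166, 166, 166, 164, 159]
206 [168, 170, 170, 169, 168, 167, 163, 159, 158, 157, 158, 158, 159, 159, 166, 124, 70, 70, 72, 71, 71, 72, 71, 71, 71, 70, 70, 70, 72, 72, 77, 92, 103, 146, 166, 167, 166, 165, 162, 158]
220 [168, 168, 168, 167, 166, 138, 92, 70, 70, 70, 69, 69, 70, 69, 69, 69, 69, 69, 70, 70, 69, 68, 68, 69, 69, 69, 70, 69, 69
[... 592 characters left out ...]
67 166 145  99  70  69  70  69  70  70  69  70  70]]
tool [ 0.5687 -0.1888  0.2112] yaw -1.5616 F [-0.3 -0.4 -0.9] w 0.001 t 25.05
need shift [ 0.2893 -0.0667 -0.0388] twist -1.5686
side catch_tab [([0.513, 0.142, 0.184], 0.45)]
side catch_pivot [([0.496, 0.161, 0.063], 0.92)]
side try_square [([0.525, 0.045, 0.027], 0.43)]
0.65 100 277 292 209 227 280.0833333333333
top catch_tab [([0.501, 0.134, 0.188], 0.68)]
top catch_pivot [([0.499, 0.109, 0.019], 0.58), ([0.46, 0.108, 0.208], 0.41)]
top try_square [([0.537, 0.026, 0.036], 0.75)]
0.6 112 232 237 196 218 234.35294117647058
[[240.67596642 199.52291819]
 [233.02612555 199.05592065]] [[283.93868144 208.21841566]
 [281.08829366 211.54676889]]
```

Call:
{"fn": "apply_moves", "kwargs": {"targets": [{"translation": [-0.1,-0.2,-0.35],"twist": 0,"hand": 0},{"translation": [-0.1,-0.35,-0.35],"twist": 0,"hand": 0},{"translation": [-0.08,-0.4,-0.2],"twist": 0,"hand": 0},{"translation": [0,-0.45,0],"twist": 0,"hand": 0},{"translation": [0,-0.45,0],"twist": 0,"hand": 0},{"translation": [0,-0.45,0],"twist": 0,"hand": 0},{"translation": [0,-0.45,0],"twist": 0,"hand": 0},{"translation": [0,-0.45,0],"twist": 0,"hand": 0}]}}

```text
time: 26.35
tool_pos: [0.5379, 0.1313, 0.3011]
tool_rot: [-0.0, 1.0, 0.004, 0.0]
contact_force: [1.0, -0.4, 0.1]
gripper_width: -0.001
grasp_force: 0.0
```

Run:
```python
from m import *
goto([.4885,.137,.221],-np.pi/2+.009)
```

```text
tool [0.5379 0.1313 0.3011] yaw -1.5632 F [ 1.  -0.4  0.1] w -0.001 t 26.35
need shift [-0.0494 -0.0062  0.08  ] twist -0.0014
```

Call:
{"fn": "apply_moves", "kwargs": {"targets": [{"translation": [-0.25,-0.06,0],"twist": 0,"hand": 0},{"translation": [-0.25,0,0],"twist": 0,"hand": 0},{"translation": [0,0,0.1],"twist": 0,"hand": 0},{"translation": [0,0,0.25],"twist": 0,"hand": 0},{"translation": [0,0,0.25],"twist": 0,"hand": 0},{"translation": [0,0,0.15],"twist": 0,"hand": 0},{"translation": [0,0,0],"twist": 0,"hand": 0},{"translation": [0,0,0],"twist": 0,"hand": 0}]}}

```text
time: 27.15
tool_pos: [0.4886, 0.135, 0.2261]
tool_rot: [-0.0, 1.0, 0.004, 0.0]
contact_force: [-0.3, -0.5, -0.4]
gripper_width: 0.001
grasp_force: 0.0
```

Run:
```python
from m import *
goto([.4885,.137,.221],-np.pi/2+.009)
```

```text
tool [0.4886 0.135  0.2261] yaw -1.5634 F [-0.3 -0.5 -0.4] w 0.001 t 27.15
need shift [-0.0001 -0.002   0.0051] twist -0.0016
```

Call:
{"fn": "apply_moves", "kwargs": {"targets": [{"translation": [0,-0.02,0.04],"twist": 0,"hand": 0},{"translation": [0.1,0,0],"twist": 0,"hand": 0},{"translation": [0.08,0,0],"twist": 0,"hand": 0},{"translation": [0.06,0,0],"twist": 0,"hand": 0},{"translation": [0,0,0],"twist": 0,"hand": 0}]}}

```text
time: 27.65
tool_pos: [0.5132, 0.1373, 0.2221]
tool_rot: [-0.0, 1.0, 0.004, 0.0]
contact_force: [0.5, 0.1, 0.2]
gripper_width: 0.006
grasp_force: 0.0
```

Call:
{"fn": "apply_moves", "kwargs": {"targets": [{"translation": [0.06,0,0.02],"twist": 0,"hand": 0},{"translation": [0.06,0,0.02],"twist": 0,"hand": 0},{"translation": [0.05,0,0.03],"twist": 0,"hand": 0},{"translation": [0,0,0],"twist": 0,"hand": 0}]}}

```text
time: 28.05
tool_pos: [0.5296, 0.1374, 0.214]
tool_rot: [0.0, 1.0, 0.004, -0.0]
contact_force: [0.7, 0.6, -0.6]
gripper_width: -0.0
grasp_force: 0.0
```

Call:
{"fn": "apply_moves", "kwargs": {"targets": [{"translation": [0.04,0,0.04],"twist": 0,"hand": 0},{"translation": [0.03,0,0.04],"twist": 0,"hand": 0},{"translation": [0,0,0],"twist": 0,"hand": 0}]}}

```text
time: 28.35
tool_pos: [0.5358, 0.1376, 0.208]
tool_rot: [0.0, 1.0, 0.004, -0.001]
contact_force: [-7.0, -0.1, 7.5]
gripper_width: 0.001
grasp_force: 4.3
```

Run:
```python
from m import *
goto([.4885,.137,.30],-np.pi/2+.009)
```

```text
tool [0.5358 0.1376 0.208 ] yaw -1.5628 F [-7.  -0.1  7.5] w 0.001 t 28.35
need shift [-0.0475  0.0002 -0.0919] twist -0.0011
```

Call:
{"fn": "apply_moves", "kwargs": {"targets": [{"translation": [-0.01,0,-0.1],"twist": 0,"hand": 0},{"translation": [0,0,-0.2],"twist": 0,"hand": 0},{"translation": [0,0,-0.4],"twist": 0,"hand": 0},{"translation": [0,0.2,-0.4],"twist": 0,"hand": 0.6},{"translation": [0,0.4,-0.3],"twist": 0,"hand": 0.6},{"translation": [0,0.4,0],"twist": 0,"hand": 0.6},{"translation": [0,0.4,0],"twist": 0,"hand": 0.6},{"translation": [0,0.4,0],"twist": 0,"hand": 0.6}]}}

```text
time: 29.15
tool_pos: [0.5368, -0.0441, 0.3477]
tool_rot: [0.0, 1.0, 0.004, 0.001]
contact_force: [1.1, -0.7, -0.5]
gripper_width: 0.599
grasp_force: 0.0
```

Run:
```python
from m import *
v,p,b=np.load("pose.npy")
goto([.456,.054,.35],0.009)
for c in ("side","top"):
    grab_frame(c)
    for q in("catch_tab","ball_knob"): print(c,q,[(np.round(r["point"],3).tolist(),round(r["score"],2)) for r in recognise(c,q)[:2]])
    for r in regions_of(c,"catch_tab")[:1]:
        ys,xs=np.nonzero(r["pixels"]);print(r["score"],len(xs),xs.min(),xs.max(),ys.min(),ys.max())
        for th in (0,.8,1.4):
            print(th,proj(c,put(p,[[.046,-.031*np.sin(th),.18+.031*np.cos(th)]]))[0], "tongue end",proj(c,put(p,[[.046,.05*np.cos(th),.18+.05*np.sin(th)]]))[0])
```

```text
tool [ 0.5368 -0.0441  0.3477] yaw -1.5627 F [ 1.1 -0.7 -0.5] w 0.599 t 29.15
need shift [ 0.0988 -0.0799 -0.0021] twist -1.5717
side catch_tab [([0.463, 0.13, 0.179], 0.44)]
side ball_knob [([0.455, 0.073, 0.292], 0.49), ([0.519, 0.144, 0.191], 0.43)]
top catch_tab [([0.591, -0.373, 0.015], 0.47), ([0.534, 0.135, 0.19], 0.37)]
top ball_knob []
0.45 63 232 237 188 201
0 [234.55589026 199.14930774] tongue end [234.08065465 220.06349908]
0.8 [235.56616892 191.68567031] tongue end [233.28720445 211.89666796]
1.4 [236.3598525  190.06210021] tongue end [233.64096545 200.85364371]
```

Call:
{"fn": "apply_moves", "kwargs": {"targets": [{"translation": [0,0,0],"twist": -1,"hand": 0.65},{"translation": [0,0,0],"twist": -1,"hand": 0.65},{"translation": [0,0,0],"twist": -1,"hand": 0.65},{"translation": [0,0,0],"twist": -1,"hand": 0.65},{"translation": [0,0,0],"twist": -1,"hand": 0.65},{"translation": [0,0,0],"twist": -1,"hand": 0.65},{"translation": [0,0,0],"twist": -1,"hand": 0.65},{"translation": [0,0,0],"twist": -1,"hand": 0.65}]}}

```text
time: 30.35
tool_pos: [0.5366, -0.0413, 0.3468]
tool_rot: [0.0, 0.918, 0.396, 0.0]
contact_force: [-0.5, 0.7, 0.0]
gripper_width: 0.652
grasp_force: 0.0
```

Call:
{"fn": "apply_moves", "kwargs": {"targets": [{"translation": [0,0,0],"twist": -1,"hand": 0.65},{"translation": [0,0,0],"twist": -1,"hand": 0.65},{"translation": [0,0,0],"twist": -1,"hand": 0.65},{"translation": [0,0,0],"twist": -1,"hand": 0.65},{"translation": [0,0,0],"twist": -1,"hand": 0.65},{"translation": [0,0,0],"twist": -1,"hand": 0.65},{"translation": [0,0,0],"twist": -1,"hand": 0.65},{"translation": [0,0,0],"twist": -0.72,"hand": 0.65}]}}

```text
time: 31.15
tool_pos: [0.5367, -0.0413, 0.3468]
tool_rot: [0.0, 0.702, 0.712, 0.0]
contact_force: [-0.2, -0.0, -0.4]
gripper_width: 0.655
grasp_force: 0.0
```

Call:
{"fn": "apply_moves", "kwargs": {"targets": [{"translation": [0.2,-0.2,-0.1],"twist": 0,"hand": 0.65},{"translation": [0.3,-0.3,0],"twist": 0,"hand": 0.65},{"translation": [0.3,-0.2,0],"twist": 0,"hand": 0.65},{"translation": [0.2,-0.1,0],"twist": 0,"hand": 0.65},{"translation": [0,0,0],"twist": 0,"hand": 0.65},{"translation": [0,0,0],"twist": 0,"hand": 0.65}]}}

```text
time: 31.75
tool_pos: [0.4557, 0.0575, 0.357]
tool_rot: [0.0, 0.703, 0.711, 0.0]
contact_force: [1.2, 0.5, -0.2]
gripper_width: 0.648
grasp_force: 0.0
```

Run:
```python
from m import *
goto([.456,.054,.289],0.009);print(np.round(state()["joint_pos"],2))
```

```text
tool [0.4557 0.0575 0.357 ] yaw 0.0113 F [ 1.2  0.5 -0.2] w 0.648 t 31.75
need shift [-0.0034  0.0002  0.068 ] twist 0.0023
[-0.04 -0.39  1.84 -0.    1.7  -0.05]
```

Call:
{"fn": "apply_moves", "kwargs": {"targets": [{"translation": [-0.03,0,0.2],"twist": 0,"hand": 0.65},{"translation": [0,0,0.2],"twist": 0,"hand": 0.65},{"translation": [0,0,0.2],"twist": 0,"hand": 0.65},{"translation": [0,0,0.09],"twist": 0,"hand": 0.65},{"translation": [0,0,0],"twist": 0,"hand": 0.65},{"translation": [0,0,0],"twist": 0,"hand": 0.65}]}}

```text
time: 32.35
tool_pos: [0.4562, 0.0535, 0.2885]
tool_rot: [0.0, 0.704, 0.71, 0.0]
contact_force: [0.3, 0.1, 1.1]
gripper_width: 0.65
grasp_force: 0.0
```

Call:
{"fn": "apply_moves", "kwargs": {"targets": [{"translation": [0,0,0],"twist": 0,"hand": 0},{"translation": [0,0,0],"twist": 0,"hand": 0},{"translation": [0,0,0],"twist": 0,"hand": 0},{"translation": [0,0,0],"twist": 0,"hand": 0}]}}

```text
time: 32.75
tool_pos: [0.4589, 0.0537, 0.2902]
tool_rot: [0.004, 0.704, 0.71, 0.004]
contact_force: [11.0, -0.4, -1.1]
gripper_width: 0.341
grasp_force: 59.2
```

Run:
```python
from m import *
goto([.456,.054,.289],0.009)
t,M=tool()
import math
# arc rows: pivot in tool-plane; 16 steps 0..1.12 from 60deg, extra 1
a0=math.radians(60);N=20;A=1.14
for i in range(N):
    a,bb=a0-A*i/N,a0-A*(i+1)/N
    print(i,round(-.18*(math.cos(bb)-math.cos(a))*10,3),round(.18*(math.sin(a)-math.sin(bb))*10,3))
```

```text
tool [0.4589 0.0537 0.2902] yaw 0.0089 F [11.  -0.4 -1.1] w 0.341 t 32.75
need shift [ 0.0004 -0.0029  0.0011] twist -0.0001
0 -0.087 0.054
1 -0.084 0.059
2 -0.081 0.063
3 -0.077 0.068
4 -0.073 0.072
5 -0.069 0.076
6 -0.064 0.08
7 -0.06 0.084
8 -0.055 0.087
9 -0.05 0.09
10 -0.045 0.092
11 -0.039 0.095
12 -0.034 0.097
13 -0.028 0.099
14 -0.022 0.1
15 -0.017 0.101
16 -0.011 0.102
17 -0.005 0.102
18 0.001 0.103
19 0.007 0.102
```

Call:
{"fn": "apply_moves", "kwargs": {"targets": [{"translation": [0,0.025,0],"twist": 0,"hand": 0},{"translation": [-0.087,0,0.054],"twist": 0,"hand": 0},{"translation": [-0.084,0,0.059],"twist": 0,"hand": 0},{"translation": [-0.081,0,0.063],"twist": 0,"hand": 0},{"translation": [-0.077,0,0.068],"twist": 0,"hand": 0},{"translation": [0,0,0],"twist": 0,"hand": 0}]}}

```text
time: 33.35
tool_pos: [0.4594, 0.0205, 0.265]
tool_rot: [0.001, 0.704, 0.71, 0.002]
contact_force: [0.4, 1.9, 6.1]
gripper_width: 0.344
grasp_force: 61.1
```

Call:
{"fn": "apply_moves", "kwargs": {"targets": [{"translation": [-0.073,0,0.072],"twist": 0,"hand": 0},{"translation": [-0.069,0,0.076],"twist": 0,"hand": 0},{"translation": [-0.064,0,0.08],"twist": 0,"hand": 0},{"translation": [-0.06,0,0.084],"twist": 0,"hand": 0},{"translation": [-0.055,0,0.087],"twist": 0,"hand": 0},{"translation": [0,0,0],"twist": 0,"hand": 0}]}}

```text
time: 33.95
tool_pos: [0.4596, -0.0113, 0.2247]
tool_rot: [0.0, 0.704, 0.71, 0.001]
contact_force: [-0.8, 2.9, 7.2]
gripper_width: 0.34
grasp_force: 63.5
```

Call:
{"fn": "apply_moves", "kwargs": {"targets": [{"translation": [-0.05,0,0.09],"twist": 0,"hand": 0},{"translation": [-0.045,0,0.092],"twist": 0,"hand": 0},{"translation": [-0.039,0,0.095],"twist": 0,"hand": 0},{"translation": [-0.034,0,0.097],"twist": 0,"hand": 0},{"translation": [-0.028,0,0.099],"twist": 0,"hand": 0},{"translation": [0,0,0],"twist": 0,"hand": 0}]}}

```text
time: 34.55
tool_pos: [0.4597, -0.0313, 0.1775]
tool_rot: [0.001, 0.704, 0.71, 0.001]
contact_force: [-1.5, 0.6, 8.2]
gripper_width: 0.341
grasp_force: 65.8
```

Call:
{"fn": "apply_moves", "kwargs": {"targets": [{"translation": [-0.022,0,0.1],"twist": 0,"hand": 0},{"translation": [-0.017,0,0.101],"twist": 0,"hand": 0},{"translation": [-0.011,0,0.102],"twist": 0,"hand": 0},{"translation": [0,0,0],"twist": 0,"hand": 0}]}}

```text
time: 34.95
tool_pos: [0.4598, -0.0386, 0.1479]
tool_rot: [0.003, 0.704, 0.71, -0.002]
contact_force: [-4.5, -8.4, 11.6]
gripper_width: 0.346
grasp_force: 61.5
```

Run:
```python
from m import *
goto([.459,-.0355,.120],0.009)
t,_=tool()
print("angle est", 60-np.degrees(np.arcsin((t[2]-.0015-.131)/.18)), "deg down of 64.2")
```

```text
tool [ 0.4598 -0.0386  0.1479] yaw 0.0086 F [-4.5 -8.4 11.6] w 0.346 t 34.95
need shift [ 0.0033 -0.0008  0.0278] twist -0.0004
angle est 55.103976598314745 deg down of 64.2
```

Call:
{"fn": "apply_moves", "kwargs": {"targets": [{"translation": [0.02,0,0.08],"twist": 0,"hand": 0},{"translation": [0.005,0,0.08],"twist": 0,"hand": 0},{"translation": [0.005,0,0.06],"twist": 0,"hand": 0},{"translation": [0,0,0],"twist": 0,"hand": 0},{"translation": [0,0,0],"twist": 0,"hand": 0}]}}

```text
time: 35.45
tool_pos: [0.4598, -0.0364, 0.1267]
tool_rot: [0.003, 0.703, 0.711, -0.003]
contact_force: [-7.4, -12.2, 11.9]
gripper_width: 0.343
grasp_force: 71.0
```

Call:
{"fn": "apply_moves", "kwargs": {"targets": [{"translation": [0.02,-0.012,0.02],"twist": 0,"hand": 0},{"translation": [0.01,0,0.01],"twist": 0,"hand": 0},{"translation": [0,0,0],"twist": 0,"hand": 0},{"translation": [0,0,0],"twist": 0,"hand": 0}]}}

```text
time: 35.85
tool_pos: [0.4597, -0.0361, 0.1249]
tool_rot: [0.007, 0.703, 0.711, -0.004]
contact_force: [-4.4, -22.8, 12.0]
gripper_width: 0.342
grasp_force: 71.0
```

Run:
```python
from m import *
v,p,b=np.load("pose.npy")
goto([.459,-.0355,.121],0.009)
for c in ("side","top"):
    grab_frame(c)
    for q in("try_square","blank","ball_knob","catch_tab"): print(c,q,[(np.round(r["point"],3).tolist(),round(r["score"],2)) for r in recognise(c,q)[:2]])
```

```text
tool [ 0.4597 -0.0361  0.1249] yaw 0.0125 F [ -4.4 -22.8  12. ] w 0.342 t 35.85
need shift [ 0.0007 -0.0007  0.0039] twist 0.0035
side try_square []
side blank [([0.49, 0.083, 0.026], 0.66)]
side ball_knob [([0.454, -0.02, 0.141], 0.6)]
side catch_tab [([0.52, 0.143, 0.19], 0.42)]
top try_square [([0.526, 0.074, 0.03], 0.62)]
top blank [([0.553, 0.075, 0.027], 0.62)]
top ball_knob [([0.498, 0.14, 0.129], 0.65)]
top catch_tab []
```

Call:
{"fn": "apply_moves", "kwargs": {"targets": [{"translation": [-0.03,-0.01,0],"twist": 0,"hand": 0},{"translation": [-0.025,0,0.01],"twist": 0,"hand": 0},{"translation": [0,0,0],"twist": 0,"hand": 0},{"translation": [0,0,0],"twist": 0,"hand": 0}]}}

```text
time: 36.75
tool_pos: [0.4596, -0.0365, 0.1239]
tool_rot: [0.003, 0.703, 0.711, 0.001]
contact_force: [0.0, -1.1, 11.4]
gripper_width: 0.343
grasp_force: 71.1
```

Call:
{"fn": "apply_moves", "kwargs": {"targets": [{"translation": [0,0,0],"twist": 0,"hand": 0},{"translation": [0,0,0],"twist": 0,"hand": 0},{"translation": [0,0,0],"twist": 0,"hand": 0},{"translation": [0,0,0],"twist": 0,"hand": 0}]}}

```text
time: 37.15
tool_pos: [0.4596, -0.0365, 0.1239]
tool_rot: [0.003, 0.703, 0.711, 0.001]
contact_force: [0.2, -2.3, 12.3]
gripper_width: 0.343
grasp_force: 71.1
```

```bash
python3 -c "
from m import *
s=state();print(np.round(s['tool_pos'],4),np.round(s['contact_force'],1),np.round(s['joint_vel'],3));print(job_done())"
```

```text
[ 0.4596 -0.0365  0.1239] [ 0.2 -2.3 12.3] [ 0.     0.001  0.001  0.002  0.002 -0.001]
the job is handed in; nothing more can be done
None
```

I handed the job in at about 37 s with the square on the blank, the catch open and the knob held down at an estimated 1.10 rad. No verdict came back, and the least certain point is how squarely the stock sits on the blank: I estimate 0.015–0.025 rad off against the 0.03 limit, and it was not re-measured under load.

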